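# Pack the block and the bur box into the tray corner

## Robot

A 7-joint arm with a two-finger parallel gripper is mounted at the origin on a cart in front of the work surface, level with it; the furniture and walls round the work are solid. World frame = base frame: x ahead of the robot, y to its left, z up, the work surface at z = 0. Lengths are in m, angles in rad, forces in N, time in s.
With the tool pointing down it reaches from about 0.425 to 0.925 m from the base axis. Payload 6.8 kg.
Tool frame: the origin (TCP) lies between the finger pads; the fingertips stand 22 mm ahead of it and the grasp point (between the pads) lies 3 mm ahead of it (bot.tip_reach is the distance from the TCP to the fingertips, in m); z points along the fingers, x is the direction in which the jaws open and shut, and the axes are right-handed (so a half turn about z gives the same grasp; the last joint's range is limited). The gripper opens to 85 mm and grips with 20 to 120 N. Pads are 22 mm wide; open, the fingers measure 114 mm over their backs; the gripper's body (76 mm by 85 mm) begins 54 mm behind the grasp point. The pads swing forward as they close: fully open they stand 13 mm farther back than shut.
Start: joints at [-1.283, 0.477, 0.022, 1.555, -0.011, 1.109, -0.083], TCP at [0.26, 0.623, 0.253] pointing down, gripper open.
Joint ranges: [-2.96, 2.96], [-0.34, 2.1], [-1.41, 1.46], [0.24, 2.44], [-1.37, 4.51], [0.17, 1.92], [-2.96, 2.96]. Speed limits (rad/s): [2.39, 2.39, 3.14, 3.14, 3.14, 3.14, 3.14].

## Interface

Orientations are given as a unit quaternion [w, x, y, z].
In Python, from station import bot gives the robot as it stands.
- The arm moves only by the tool step_arm, never from a script. Its argument "targets" is a list of rows, each a list of 5 numbers: the shift along the tool's x, y, z in mm, then the turn about the tool's z in degrees, then the closure, from 0 (fully open) to 1 (shut). In form: [[dx, dy, dz, spin, jaw], ...]. A call has 1 to 20 rows; each row is the pose to reach, as a shift and turn from the pose commanded when the call began, along the tool's axes at that moment; what a row does not reach only later rows make up. A row lasts 1/12 s, in which the tool goes at most 41.7 mm and 7.16 degrees, less where a joint would pass 70% of its speed; a pose out of reach is approached as far as the arm can. A call with a gripper value outside its range is refused whole. The fingers move at their own pace and stop on an object; "newtons" is the grip in N (left out, the last holds). Time passes only in rows, so rows that repeat a pose let the fingers close. It gives the time, the measured TCP pose, the force and the opening at its end, in the units of the state.
- bot.get_obs(): the state, without advancing time (a new reading comes with each control period).
- bot.read_camera(name): name is "scene" or "side" or "wrist"; returns a dict with "frame" (384x512x3 uint8, red, green, blue), "z_map" (384x512 float32, m along the optical axis (not along the pixel's ray), 0 where there is no reading), "fov_y" (degrees; the focal length in pixels is half the picture's height over the tangent of half this angle, whatever the lens; pixels are square), "cx", "cy" (the principal point, pixels), "distortion" ([k1, k2, p1, p2, k3] as OpenCV has them; the pictures are not rectified), "R" (3x3) and "t" (3): a world point X has camera coordinates R X + t. Camera axes: x right, y down, z forward; pixel columns grow to the right and rows downward; lengths in m; the calibration is good to about 2 mm. A picture is of the moment at which its call begins.
- bot.hand_in(): hands the job in, once; it reports no verdict.
The state is a dict: "t": time; "q": joint angles; "joint_vel": joint speeds; "joint_torque": joint torques, N m; "eef_pos": TCP position; "tool_rot": TCP orientation; "contact_force": force on the tool from outside, world axes, zero at the start; "torque": the same for the moment, N m; "gripper_width": opening from 0.0 (shut) to 1.0 (fully open).
Only numpy, scipy, OpenCV 4.12 (cv2) and the standard library are available. Lean on these libraries where they do the work, as an engineer would, in place of code of your own. Each camera call takes 0.05 s, during which the arm holds its last target.

## Task

Tidy the bench tray by packing from its far left corner. First push or move the brass doming block, which stands loose in the tray, right into that corner so that it sits square against the far rim and the left rim. Then stand the bur box in the tray square against the far rim, its long side along that rim and one end tight against the right side of the doming block; leave both standing.

Things in the scene. Friction and masses are not known exactly. Their poses are not given: they have to be found in the camera images.
- tray_corner (a point): Inner far left corner of a low wooden tray with dark liner, fixed to the worktop, at its inner floor (4 mm above the worktop). x towards the far rim (away from the robot), y along it to the left, z up: the inside extends 160 mm to -x and 220 mm to -y. Turned up to 0.25 rad. Rims 7 mm wide, 10 mm above the inner floor: fingers pass over them. A cream mallet head at its near right end is no part of the job.
- doming_block: Brass cube with round hollows, 42x42x42 mm, about 0.55 kg, standing loose in the tray, its centre 60 to 120 mm from the far and left rims at the start. Origin: centre of its underside; x, y square to its side faces, z up. In the corner its origin lies 21 mm from each rim. Not the flat steel block, 64x64x28 mm, on the worktop.
- bur_box: Clear box with blue insert and upright burs, about 0.08 kg, upright on the worktop left of the tray; a steel block lies nearby, and a microscope overhangs the worktop beyond it, from 220 mm up: keep clear. Box 30 mm (its x) by 67 mm (its y) by 32 mm high; the burs reach 46 mm. Grip the box across its 30 mm sides, below the burs' tops. Origin: centre of its underside; z up. Either end may touch the doming block.

How it is judged:
By the outcome, as a careful person would: the job done as asked, in the order asked, and still so for the second after the job is handed in, with the robot touching nothing.
It also fails if it takes over 64 s, if anything falls off the work surface, if the arm or the gripper's body presses on something with over 40 N, if the wrist force passes 120 N, or if a joint passes its speed limit or range.

## Working session

There is one attempt and no reset: what is moved stays moved. The work goes in short steps, Python scripts to look and compute and a tool call to move; the robot and the scene stay as the last step left them, time stands still between calls to the robot, and variables do not carry over. Pictures are saved under pics/ and viewed, and the job is handed in when it is done.

Besides the shell and the picture viewer there is one more tool, called as name([rows], argument=value, ...), one row to a line, values as JSON. step_arm: Moves the arm, as the interface text tells. Its arguments: {"type":"object","properties":{"targets":{"type":"array"},"newtons":{"type":"number"}},"required":["targets"]}

```bash
ls; mkdir -p pics
python3 - <<'E'
from station import bot
import cv2,numpy as np
o=bot.get_obs();print({k:np.round(v,3) for k,v in o.items()})
for n in ["scene","side","wrist"]:
    c=bot.read_camera(n);np.savez(f"pics/{n}0.npz",**c)
    cv2.imwrite(f"pics/{n}0.png",cv2.resize(c["frame"][:,:,::-1],(800,600)))
    print(n,c["fov_y"],c["cx"],c["cy"],c["distortion"],np.round(c["R"],3).tolist(),np.round(c["t"],3))
E
```

```text
pics
{'t': np.float64(0.0), 'q': array([-1.283,  0.478,  0.022,  1.556, -0.011,  1.109, -0.083]), 'joint_vel': array([ 0.   , -0.001, -0.   ,  0.001,  0.   ,  0.001, -0.   ]), 'joint_torque': array([ 0.0000e+00, -5.9645e+01,  1.6080e+00, -2.8118e+01,  1.3000e-02,
        9.0000e-03,  0.0000e+00]), 'eef_pos': array([0.26 , 0.622, 0.252]), 'tool_rot': array([ 0.001,  0.832,  0.554, -0.001]), 'contact_force': array([-1.209,  0.759, -0.403]), 'torque': array([-0.037,  0.007,  0.005]), 'gripper_width': np.float64(1.002)}
scene 49.22874242033928 260.32526982482887 198.78983862199678 [-0.12559103  0.          0.          0.          0.        ] [[0.785, -0.619, 0.021], [-0.366, -0.491, -0.79], [0.5, 0.613, -0.612]] [-0.323  0.271  0.628]
side 52.71603750751482 257.4679708028467 198.56241925891314 [-0.02205657  0.          0.          0.          0.        ] [[0.972, -0.235, 0.015], [-0.106, -0.492, -0.864], [0.21, 0.838, -0.503]] [-0.452  0.155  0.778]
wrist 71.5775292371475 253.93287085839196 192.78171142454508 [-0.02517087  0.          0.          0.          0.        ] [[0.386, 0.922, -0.002], [0.891, -0.373, 0.257], [0.237, -0.101, -0.966]] [-0.673 -0.033  0.379]
```

View pics/scene0.png

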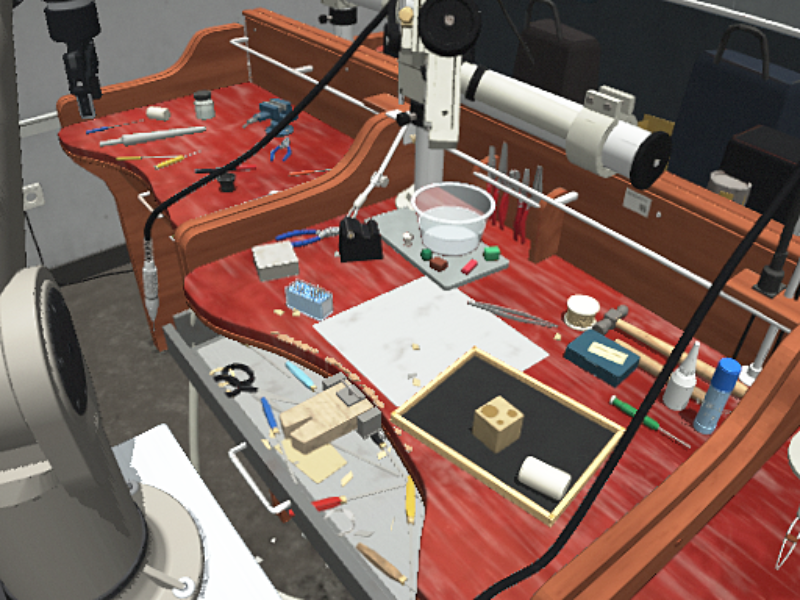

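View pics/side0.png

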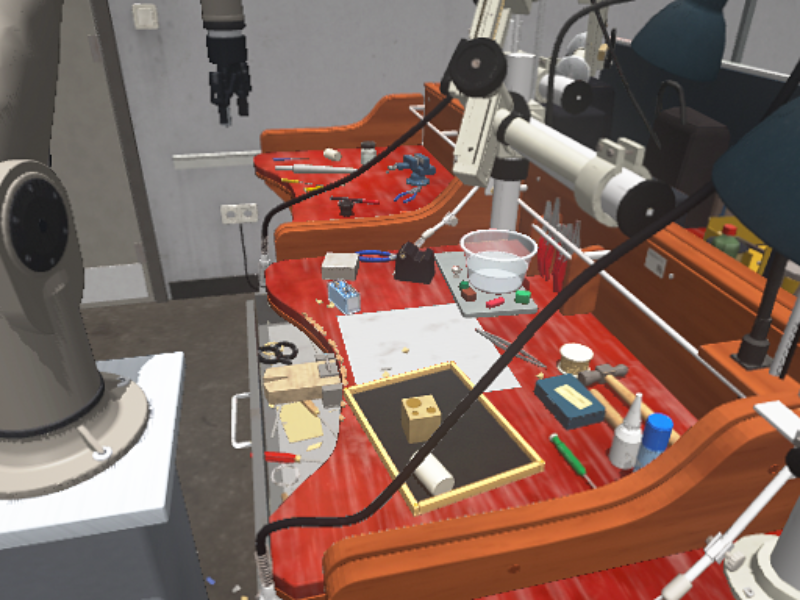

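View pics/wrist0.png

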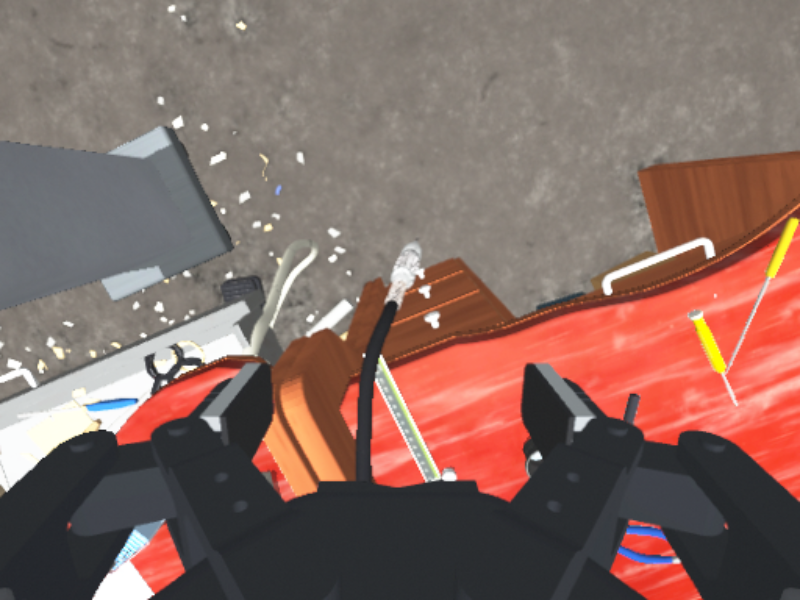

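```bash
cat > h.py <<'E'
import numpy as np,cv2
def load(f): 
    d=np.load(f); return {k:d[k] for k in d.files}
def K(c):
    f=192/np.tan(np.radians(float(c["fov_y"]))/2)
    return np.array([[f,0,c["cx"]],[0,f,c["cy"]],[0,0,1.]])
def cloud(c):
    h,w=c["z_map"].shape
    v,u=np.mgrid[0:h,0:w]
    p=cv2.undistortPoints(np.stack([u.ravel(),v.ravel()],1).astype(np.float64)[:,None],K(c),c["distortion"])[:,0]
    z=c["z_map"].ravel().astype(float)
    P=np.c_[p*z[:,None],z]
    W=(P-c["t"])@c["R"]
    W[z==0]=np.nan
    return W.reshape(h,w,3)
def ray(c,px,z):
    "intersect pixel(s) with plane world z"
    p=cv2.undistortPoints(np.array(px,float).reshape(-1,1,2),K(c),c["distortion"])[:,0]
    d=np.c_[p,np.ones(len(p))]@c["R"]; o=-c["R"].T@c["t"]
    return o+d*((z-o[2])/d[:,2])[:,None]
def proj(c,X):
    return cv2.projectPoints(np.array(X,float).reshape(-1,1,3),cv2.Rodrigues(c["R"])[0],c["t"],K(c),c["distortion"])[0][:,0]
def crop(c,x0,y0,w,h,s,f):
    cv2.imwrite(f,cv2.resize(c["frame"][y0:y0+h,x0:x0+w,::-1],None,fx=s,fy=s,interpolation=cv2.INTER_CUBIC))
E
python3 - <<'E'
from h import *
c=load("pics/scene0.npz");s=load("pics/side0.npz")
crop(c,245,215,160,125,5,"pics/sc_tray.png")
crop(s,215,220,140,110,5,"pics/sd_tray.png")
crop(c,150,145,80,65,9,"pics/sc_box.png")
for n,d in(("scene",c),("side",s)):
    W=cloud(d)
    # top-ish heights
    for nm,lo,hi in (("block top",0.040,0.052),):
        pass
    m=np.isfinite(W[...,2])&(W[...,0]>.2)&(W[...,0]<1)&(abs(W[...,1])<.6)
    print(n,np.histogram(W[m][:,2],bins=np.arange(-.02,.1,.004)))
E
```

```text
scene (array([  244,   267,   298,   953,  9660, 26456,  5835,  2233,  3048,
        1376,  1721,  1247,  1178,  1342,   848,   916,  1227,  1131,
        1045,  3864,  2459,   967,  1009,   824,   788,   706,   525,
         596,   425]), array([-0.02 , -0.016, -0.012, -0.008, -0.004,  0.   ,  0.004,  0.008,
        0.012,  0.016,  0.02 ,  0.024,  0.028,  0.032,  0.036,  0.04 ,
        0.044,  0.048,  0.052,  0.056,  0.06 ,  0.064,  0.068,  0.072,
        0.076,  0.08 ,  0.084,  0.088,  0.092,  0.096]))
side (array([  193,   176,   220,   667, 11257, 14481,  3235,  2407,  2498,
        1424,  1920,  1275,  1758,  1330,  1052,  1129,  1404,  1363,
        1557,  4553,  2048,  1221,  1111,   806,   679,   636,   712,
         859,   694]), array([-0.02 , -0.016, -0.012, -0.008, -0.004,  0.   ,  0.004,  0.008,
        0.012,  0.016,  0.02 ,  0.024,  0.028,  0.032,  0.036,  0.04 ,
        0.044,  0.048,  0.052,  0.056,  0.06 ,  0.064,  0.068,  0.072,
        0.076,  0.08 ,  0.084,  0.088,  0.092,  0.096]))
```

View pics/sc_tray.png

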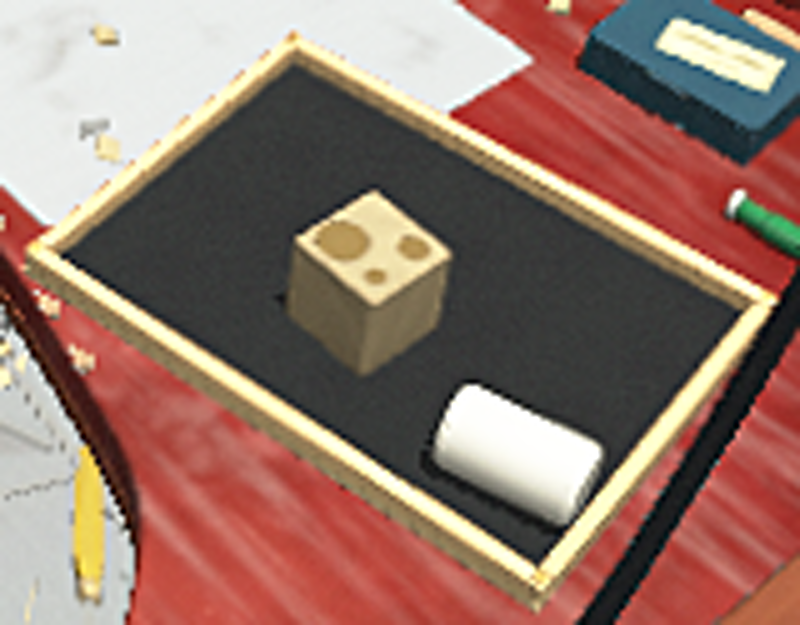

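View pics/sd_tray.png

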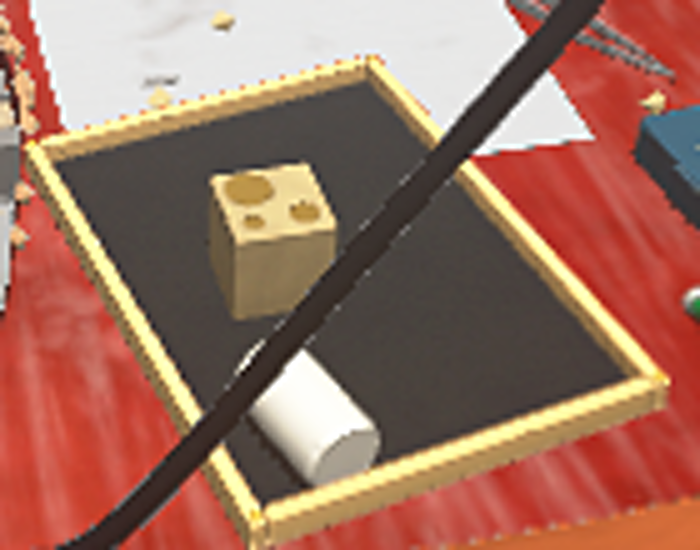

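View pics/sc_box.png

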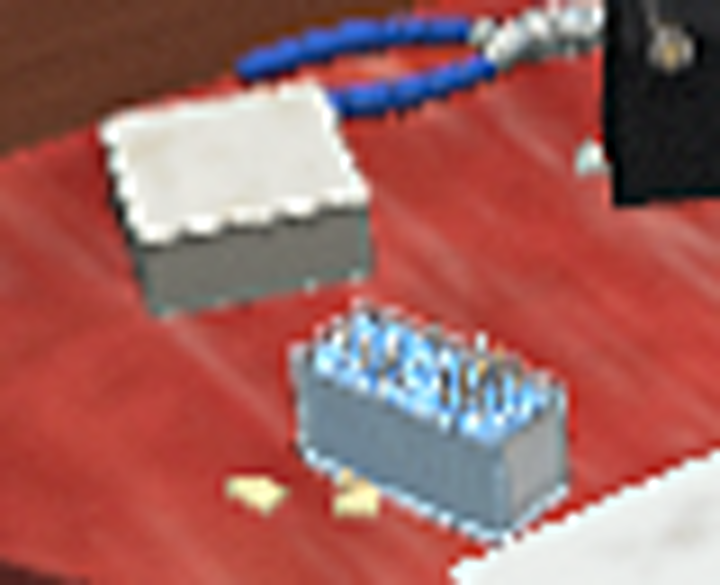

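```bash
cat > fit.py <<'E'
from h import *
from scipy.optimize import least_squares
def un(p,s,x0,y0): return (np.array(p,float)+.5)/s-.5+[x0,y0]
def T(q,P):
    c,s=np.cos(q[2]),np.sin(q[2]); P=np.array(P,float)
    return np.c_[q[0]+c*P[:,0]-s*P[:,1],q[1]+s*P[:,0]+c*P[:,1],P[:,2]]
def fit(obs,q0):
    f=lambda q:np.concatenate([(proj(c,T(q,P))-px).ravel() for c,P,px in obs])
    r=least_squares(f,q0,loss='soft_l1'); return r.x,np.round(f(r.x).reshape(-1,2),1)
def single(obs,q0):
    q,res=fit(obs,q0);print("joint",np.round(q,4),res.tolist())
    for o in obs:
        print("  one",np.round(fit([o],q0)[0],4))
    return q
E
python3 - <<'E'
from fit import *
c=load("pics/scene0.npz");s=load("pics/side0.npz")
TR=[[.007,.007,.014],[.007,-.227,.014],[-.167,-.227,.014],[-.167,.007,.014]]
u1=un([(293,35),(776,299),(540,580),(30,247)],5,245,215)
u2=un([(373,58),(665,380),(258,520),(33,145)],5,215,220)
print(np.round(ray(c,u1,.014),3),np.round(ray(s,u2,.014),3))
q=single([(c,TR,u1),(s,TR,u2)],[.7,.1,0]); 
b=.021;BK=[[-b,b,.046],[b,b,.046],[b,-b,.046],[-b,-b,.046]]
v1=un([(295,240),(376,190),(452,256),(373,305)],5,245,215)
v2=un([(210,177),(302,163),(336,228),(236,243)],5,215,220)
g=ray(c,v1,.046).mean(0)
qb=single([(c,BK,v1),(s,BK,v2)],[g[0],g[1],0])
w1=un([(303,455),(500,538),(567,490)],9,150,145)
G=ray(c,w1,0);print(np.round(G,3),np.linalg.norm(G[1]-G[0]),np.linalg.norm(G[2]-G[1]))
e=G[1]-G[0];print("box yaw of long dir",np.arctan2(e[1],e[0]), "centre",(G[0]+G[2])/2)
W=cloud(c)
for p in[(300,255),(340,300)]:
    pass
# cable depths
for (u,v) in [(380,345),(430,275),(480,170)]:
    print("cable scene",np.round(W[v-2:v+3,u-6:u+6][...,:].reshape(-1,3)[np.argmax(W[v-2:v+3,u-6:u+6,2].ravel())],3))
W=cloud(s)
for (u,v) in [(200,335),(256,288),(300,245),(370,180)]:
    print("cable side",np.round(W[v-2:v+3,u-6:u+6].reshape(-1,3)[np.nanargmax(W[v-2:v+3,u-6:u+6,2].ravel())],3))
for (u,v) in [(75,300),(100,155),(50,155)]:
    print(np.round(W[v,u],3))
dx=q[:2]-qb[:2];print("block in tray frame",T([0,0,-q[2]],[[*(qb[:2]-q[:2]),0]]),qb[2]-q[2])
E
```

```text
[[ 0.547  0.022  0.014]
 [ 0.59  -0.205  0.014]
 [ 0.423 -0.234  0.014]
 [ 0.38  -0.009  0.014]] [[ 0.545  0.02   0.014]
 [ 0.588 -0.204  0.014]
 [ 0.423 -0.235  0.014]
 [ 0.381 -0.011  0.014]]
joint [0.5436 0.0168 0.1849] [[-0.2, -1.3], [0.5, -0.6], [0.4, 1.6], [-1.6, -0.2], [1.0, -1.5], [2.0, -0.1], [-0.7, 1.0], [-1.4, -1.1]]
  one [0.5441 0.0165 0.1821]
  one [0.5425 0.017  0.1901]
joint [ 0.4613 -0.1094  0.0021] [[-0.7, -0.0], [-0.6, 0.1], [0.3, -0.2], [-0.3, 0.6], [-0.2, -0.0], [1.6, -0.1], [0.9, 0.1], [-0.2, 0.3]]
  one [ 0.462  -0.1096 -0.0087]
  one [ 0.4604 -0.109   0.0268]
[[0.395 0.275 0.   ]
 [0.418 0.214 0.   ]
 [0.443 0.221 0.   ]] 0.06525419688874973 0.025713967223714048
box yaw of long dir -1.2110266821870554 centre [0.41886358 0.24815698 0.        ]
cable scene [ 0.407 -0.302  0.062]
cable scene [ 0.631 -0.242  0.01 ]
cable scene [ 0.84  -0.199  0.158]
cable side [ 0.302 -0.281  0.071]
cable side [ 0.436 -0.137  0.006]
cable side [ 0.465 -0.271  0.201]
cable side [ 0.557 -0.268  0.296]
[ 0.091 -0.09  -0.   ]
[-0.152  1.844 -0.518]
[-0.451  1.835 -0.486]
block in tray frame [[-0.10405395 -0.10892361  0.        ]] -0.18287967018081425
```

Run:
```python
from h import *
A=[]
for n in("scene","side"):
    W=cloud(load(f"pics/{n}0.npz")).reshape(-1,3);A.append(W[np.isfinite(W[:,2])])
W=np.vstack(A)
for x in np.arange(.15,.85,.05):
    r=[]
    for y in np.arange(.7,-.36,-.05):
        m=(W[:,0]>x)&(W[:,0]<x+.05)&(W[:,1]>y-.05)&(W[:,1]<y)&(W[:,2]>-.3)
        r.append("%4d"%(1000*np.percentile(W[m,2],99)) if m.sum()>3 else "   .")
    print("%.2f"%x,*r)
print("y hi ",*["%4d"%(1000*y) for y in np.arange(.7,-.36,-.05)])
```

```text
0.15    .    .    .    .    .    .    .    .    .    .    .    0   -1    0    0   -1   -1   -2    .    .    .    .
0.20    .  462  462  322    .  -74  -73  -74  -74  -74  -73  -74  -74  -74  -74  -73  -74  -74  -75   25    .    .
0.25  343  454  464    .    .    0    1    2  -75  -74  -74  -73   -2   -2  -74  -74  -74    2    2   72    .    .
0.30    .  411   87   60   61    1    2    2    2    3 -107 -107   -2   -2 -108 -110    1    2    2   71   61    .
0.35    2    3   93  114   61    2   28    3   34    4    4    5   12    7   15   14   13    2    2  119   62    .
0.40    2    3    .  135   60   30   30   30   43   44    4    4    4   14   15   46   47   35   33  179   61    2
0.45   30    2    .  167  158   15   30   28    2    4    4    4    5   15    9   48   47   35   35  239   60    2
0.50   29    4   15  187  203   11   48   63    3    3    5    4    4   16   13    6    6    6   15  291   60    2
0.55    3    7    .   63  244   11   64   63  374  427  409    5    4    5   15   15   15   16   15  327   64    2
0.60    8    9    .   82  288   87   87  454  451  429  433  384    9    7    4   23   22   13   11  411  436  428
0.65    3    8    .  134  338  130  193  478  481  365  334  317    8    8    5   24   24   33  103  423  447  128
0.70    3    4    .  469  356  299  383  480  340  255  259  316  317  322  291  287   23   18   49  466  162  176
0.75  127  145  145  157  161  389  389  479  292  293  293  293  325  325  299  295  126  144  172  155  163  162
0.80  195  195  432  443  164  174  303  189  186  186  186  170  169  280  262  196  195  195  276  231  154    .
y hi   700  649  599  549  499  449  399  349  299  249  199  149   99   49    0  -50 -100 -150 -200 -250 -300 -350
```

```bash
cat > mv.py <<'E'
from h import *
from scipy.spatial.transform import Rotation as Ro
from station import bot
def st():
    o=bot.get_obs();w,x,y,z=o["tool_rot"];R=Ro.from_quat([x,y,z,w]).as_matrix()
    print("t %.2f"%o["t"],"pos",np.round(o["eef_pos"],4),"yaw %.2f deg"%np.degrees(np.arctan2(R[1,0],R[0,0])),"F",np.round(o["contact_force"],1),"w %.3f"%o["gripper_width"],"q",np.round(o["q"],2))
    return o,R
def plan(*pts):
    "pts: (x,y,z,yawdeg of tool x in world)"
    o,R=st();yaw=np.degrees(np.arctan2(R[1,0],R[0,0]))
    print("tilt z",np.round(R[:,2],4))
    for p in pts:
        d=R.T@(np.array(p[:3])-o["eef_pos"])*1000
        s=(-(p[3]-yaw)+180)%360-180
        print("shift",np.round(d,1),"spin %.1f"%s)
E
python3 - <<'E'
from mv import *
print(bot.tip_reach)
plan((.40,.35,.253,0),(.461,-.109,.2,0))
E
```

```text
0.022
t 0.15 pos [0.2601 0.6224 0.2525] yaw 67.32 deg F [-0.2  0.3  0. ] w 0.999 q [-1.28  0.48  0.02  1.56 -0.01  1.11 -0.08]
tilt z [-5.0e-04 -1.4e-03 -1.0e+00]
shift [-1.974e+02  2.341e+02 -2.000e-01] spin 67.3
shift [-597.3  467.4   53.4] spin 67.3
```

step_arm([
  [-197, 234, 0, 67.3, 0],
  [-197, 234, 0, 67.3, 0],
  [-197, 234, 0, 67.3, 0],
  [-197, 234, 0, 67.3, 0],
  [-197, 234, 0, 67.3, 0],
  [-197, 234, 0, 67.3, 0],
  [-197, 234, 0, 67.3, 0],
  [-197, 234, 0, 67.3, 0],
  [-197, 234, 0, 67.3, 0],
  [-597, 467, 20, 67.3, 0],
  [-597, 467, 20, 67.3, 0],
  [-597, 467, 20, 67.3, 0],
  [-597, 467, 20, 67.3, 0],
  [-597, 467, 20, 67.3, 0],
  [-597, 467, 20, 67.3, 0],
  [-597, 467, 20, 67.3, 0],
  [-597, 467, 20, 67.3, 0],
  [-597, 467, 20, 67.3, 0],
  [-597, 467, 20, 67.3, 0],
  [-597, 467, 20, 67.3, 0],
])

```text
t: 1.82
eef_pos: [0.46, -0.105, 0.2336]
tool_rot: [-0.0, 1.0, 0.0, 0.0]
contact_force: [1.2, 0.4, -0.5]
gripper_width: 0.998
```

Run:
```python
from mv import *
st()
c=bot.read_camera("wrist");np.savez("pics/w1.npz",**c)
cv2.imwrite("pics/w1.png",cv2.resize(c["frame"][:,:,::-1],(800,600)))
plan((.461,-.109,.2,0))
```

```text
t 1.82 pos [ 0.46   -0.105   0.2336] yaw 0.04 deg F [ 1.2  0.4 -0.5] w 0.998 q [-0.49  0.18  0.66  2.08 -0.14  0.92  0.25]
t 1.87 pos [ 0.4602 -0.1137  0.2341] yaw -0.48 deg F [ 1.  -6.6  0.9] w 0.999 q [-0.48  0.18  0.67  2.08 -0.14  0.92  0.26]
tilt z [ 0.0026 -0.004  -1.    ]
shift [ 0.7 -4.9 34.1] spin -0.5
```

View pics/w1.png

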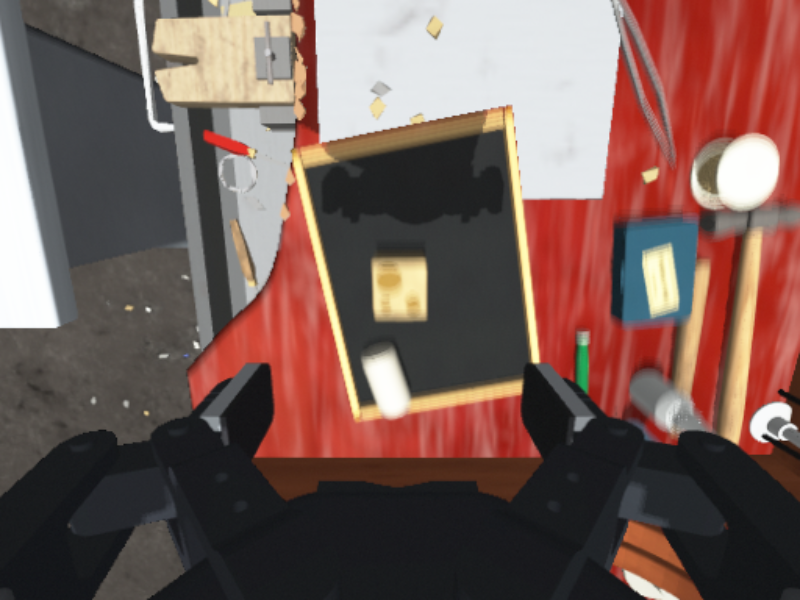

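step_arm([
  [0, 0, 0, 0, 0],
  [0, 0, 0, 0, 0],
  [0, 0, 0, 0, 0],
])

```text
t: 2.12
eef_pos: [0.4602, -0.102, 0.2333]
tool_rot: [-0.0, 1.0, 0.001, -0.0]
contact_force: [0.8, -0.1, 0.8]
gripper_width: 1.0
```

Run:
```python
from mv import *
c=bot.read_camera("wrist");np.savez("pics/w2.npz",**c)
st()
crop(c,175,55,180,220,3.6,"pics/w2.png")
```

```text
t 2.17 pos [ 0.4603 -0.1017  0.2333] yaw 0.16 deg F [-0.2  0.4 -0. ] w 0.997 q [-0.49  0.18  0.66  2.08 -0.14  0.92  0.24]
```

View pics/w2.png

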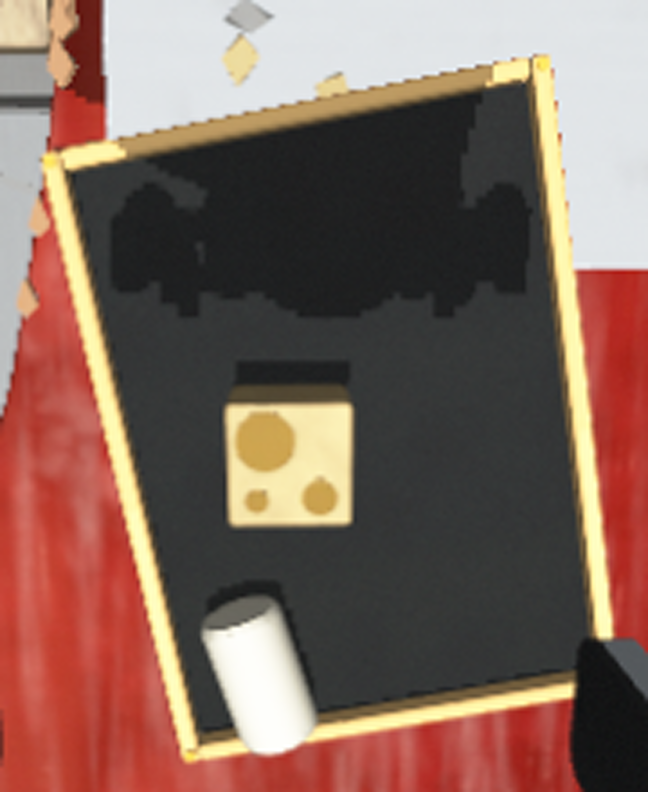

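Run:
```python
from fit import *
c=load("pics/w2.npz")
TR=[[.007,.007,.014],[-.167,.007,.014],[-.167,-.227,.014]]
u=un([(549,56),(44,158),(190,762)],3.6,175,55)
q,r=fit([(c,TR,u)],[.54,.017,.18]);print(q,r.tolist(),ray(c,u,.014))
b=.021;BK=[[-b,b,.046],[b,b,.046],[b,-b,.046],[-b,-b,.046]]
v=un([(224,403),(352,401),(352,525),(228,526)],3.6,175,55)
qb,r=fit([(c,BK,v)],[.46,-.11,0]);print(qb,r.tolist())
print(np.array([ray(c,v,.046)]))
print(T([0,0,-q[2]],[[*(qb[:2]-q[:2]),0]]),qb[2]-q[2])
```

```text
[0.54209374 0.01464476 0.18985139] [[1.5, -0.6], [-0.8, 0.0], [-0.3, 1.7]] [[ 0.5458714   0.02214986  0.014     ]
 [ 0.37775587 -0.00996736  0.014     ]
 [ 0.42140304 -0.23710262  0.014     ]]
[ 0.46043099 -0.10864915  0.01543995] [[-0.2, -0.1], [0.3, -0.1], [0.1, 0.0], [-0.2, 0.2]]
[[[ 0.43932111 -0.0881071   0.046     ]
  [ 0.48081176 -0.08741382  0.046     ]
  [ 0.48158625 -0.12931388  0.046     ]
  [ 0.44001235 -0.12970863  0.046     ]]]
[[-0.10346261 -0.10566778  0.        ]] -0.1744114408747404
```

step_arm([
  [0, 7, 20, 0, 0],
  [0, 7, 60, 0, 0],
  [0, 7, 100, 0, 0],
  [0, 7, 135, 0, 0],
  [0, 7, 165, 0, 0],
  [0, 7, 185, 0, 0],
  [0, 7, 193, 0, 0],
  [0, 7, 193, 0, 0],
  [0, 7, 193, 0, 0],
])

```text
t: 2.92
eef_pos: [0.4608, -0.1095, 0.041]
tool_rot: [-0.0, 1.0, 0.001, 0.0]
contact_force: [-0.3, -0.5, 0.4]
gripper_width: 1.001
```

step_arm([
  [0, 0, 0, 0, 1],
  [0, 0, 0, 0, 1],
  [0, 0, 0, 0, 1],
  [0, 0, 0, 0, 1],
  [0, 0, 0, 0, 1],
  [0, 0, 0, 0, 1],
  [0, 0, 0, 0, 1],
  [0, 0, 0, 0, 1],
], newtons=30)

```text
t: 3.58
eef_pos: [0.4613, -0.11, 0.0416]
tool_rot: [-0.0, 1.0, 0.0, 0.001]
contact_force: [-0.6, 0.2, 7.8]
gripper_width: 0.484
```

Run:
```python
from mv import *
st()
s=bot.read_camera("side");np.savez("pics/s3.npz",**s)
crop(s,215,200,150,120,5,"pics/s3.png")
```

```text
t 3.58 pos [ 0.4613 -0.11    0.0416] yaw 0.03 deg F [-0.6  0.2  7.8] w 0.484 q [-0.26  0.53  0.45  2.2  -0.48  0.5   0.56]
```

View pics/s3.png

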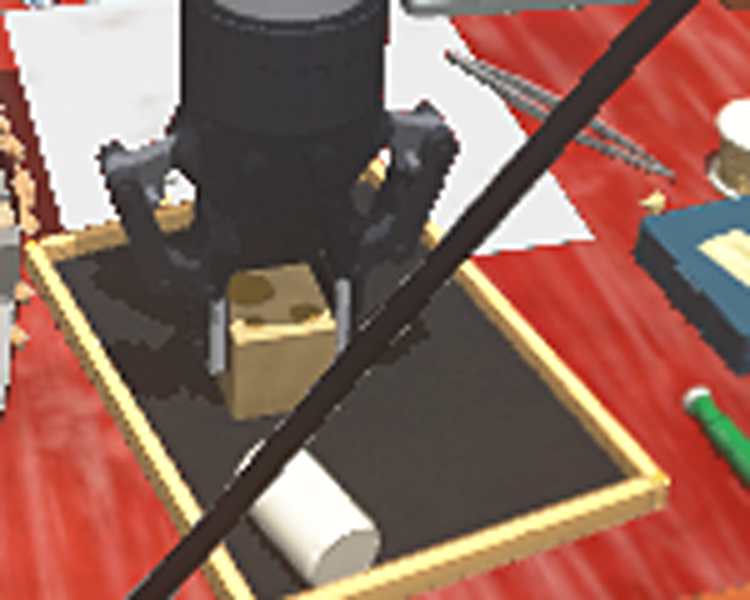

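Run:
```python
from mv import *
def w(a,b,th=.187,c=(.543,.0158)): return c[0]+np.cos(th)*a-np.sin(th)*b, c[1]+np.sin(th)*a+np.cos(th)*b
print(w(-.025,-.025))
plan((*w(-.025,-.025),.046,10.7))
```

```text
(np.float64(0.5230836411222297), np.float64(-0.013411960719059183))
t 3.63 pos [ 0.4613 -0.11    0.0416] yaw 0.03 deg F [-0.5  1.4  7. ] w 0.488 q [-0.26  0.53  0.45  2.2  -0.48  0.5   0.56]
tilt z [ 2.1e-03  4.0e-04 -1.0e+00]
shift [ 61.9 -96.6  -4.3] spin -10.7
```

step_arm([
  [0, 0, -5, 0, 1],
  [0, 0, -7, 0, 1],
  [10, -16, -7, -3, 1],
  [22, -34, -7, -6, 1],
  [34, -53, -7, -9, 1],
  [46, -72, -7, -10.7, 1],
  [55, -86, -7, -10.7, 1],
  [60, -94, -7, -10.7, 1],
  [62, -96.5, -7, -10.7, 1],
  [62, -96.5, -7, -10.7, 1],
  [62, -96.5, -7, -10.7, 1],
])

```text
t: 4.55
eef_pos: [0.5212, -0.0148, 0.0473]
tool_rot: [0.0, 0.996, 0.093, -0.001]
contact_force: [-0.8, -0.5, -6.4]
gripper_width: 0.483
```

Run:
```python
from mv import *
st()
for n,b in (("scene",(260,190,120,95)),("side",(235,180,120,95))):
    s=bot.read_camera(n);np.savez(f"pics/{n}4.npz",**s)
    crop(s,*b,6,f"pics/{n}4.png")
```

```text
t 4.55 pos [ 0.5212 -0.0148  0.0473] yaw 10.65 deg F [-0.8 -0.5 -6.4] w 0.483 q [-0.43  0.57  0.43  2.09 -0.42  0.57  0.49]
```

View pics/scene4.png

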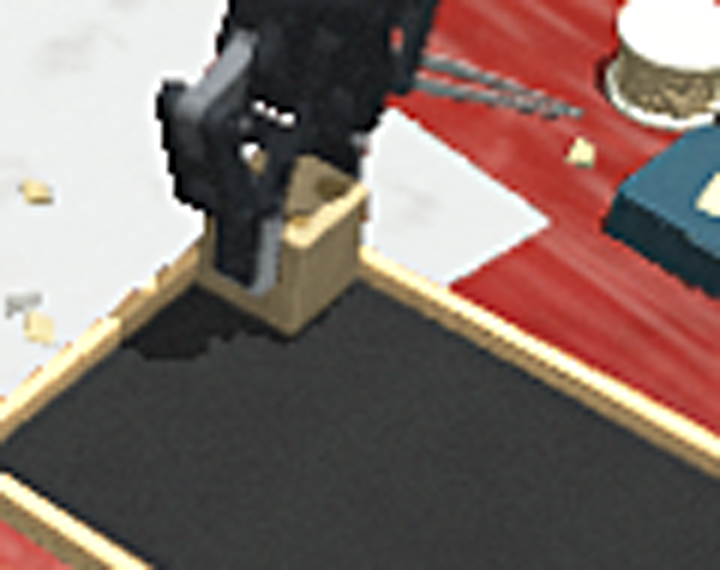

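View pics/side4.png

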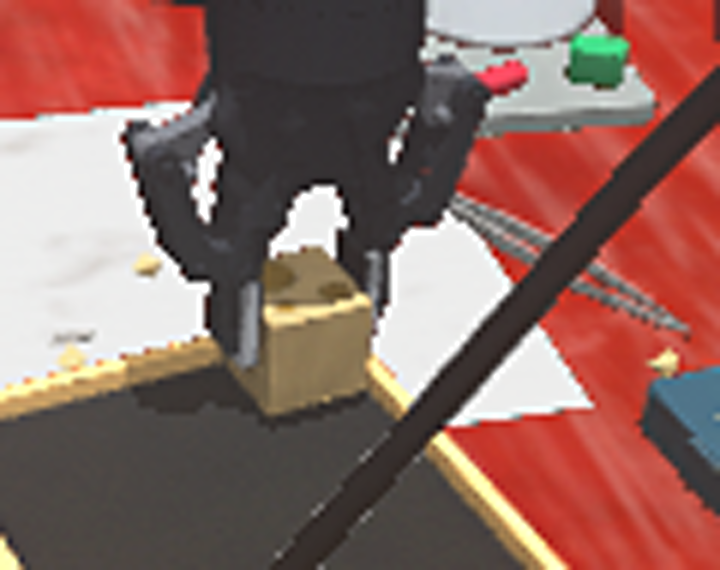

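step_arm([
  [0, 0, 3, 0, 1],
  [0, 0, 5.5, 0, 1],
  [0, 0, 5.5, 0, 1],
  [0, 0, 5.5, 0, 1],
])

```text
t: 4.98
eef_pos: [0.522, -0.0139, 0.0418]
tool_rot: [0.0, 0.996, 0.093, -0.0]
contact_force: [0.3, 0.2, -6.5]
gripper_width: 0.484
```

step_arm([
  [2, 0, 0, 0, 1],
  [3, 0, 0, 0, 1],
  [4, 0, 0, 0, 1],
  [4, 0, 0, 0, 1],
  [4, 0, 0, 0, 1],
])

```text
t: 5.4
eef_pos: [0.5259, -0.0128, 0.0419]
tool_rot: [-0.0, 0.996, 0.093, -0.0]
contact_force: [-1.0, -0.5, -6.0]
gripper_width: 0.488
```

step_arm([
  [0, -2, 0, 0, 1],
  [0, -3, 0, 0, 1],
  [0, -4, 0, 0, 1],
  [0, -4, 0, 0, 1],
  [0, -4, 0, 0, 1],
])

```text
t: 5.82
eef_pos: [0.5253, -0.0098, 0.042]
tool_rot: [0.001, 0.996, 0.093, -0.0]
contact_force: [-1.5, -4.4, -7.0]
gripper_width: 0.483
```

step_arm([
  [1, 0, 0, 0, 1],
  [2, 0, 0, 0, 1],
  [3, 0, 0, 0, 1],
  [3, 0, 0, 0, 1],
  [3, 0, 0, 0, 1],
])

```text
t: 6.23
eef_pos: [0.5256, -0.0098, 0.0418]
tool_rot: [0.0, 0.996, 0.092, -0.003]
contact_force: [-8.3, -5.3, 0.8]
gripper_width: 0.485
```

step_arm([
  [0, -1, 0, 0, 1],
  [0, -2, 0, 0, 1],
  [0, -2, 0, 0, 1],
  [0, -2, 0, 0, 1],
])

```text
t: 6.57
eef_pos: [0.5255, -0.0096, 0.0418]
tool_rot: [0.001, 0.996, 0.092, -0.002]
contact_force: [-6.8, -9.6, -1.3]
gripper_width: 0.486
```

step_arm([
  [0, 0, 0.5, 0, 1],
  [0, 0, 1, 0, 1],
  [0, 0, 1, 0, 1],
  [0, 0, 1, 0, 0.3],
  [0, 0, 1, 0, 0.3],
  [0, 0, 1, 0, 0.3],
  [0, 0, 1, 0, 0.3],
])

```text
t: 7.15
eef_pos: [0.5292, -0.0053, 0.0415]
tool_rot: [-0.0, 0.996, 0.094, 0.001]
contact_force: [-0.4, 0.7, 0.9]
gripper_width: 0.699
```

Run:
```python
from mv import *
st()
for n,b in (("scene",(260,190,120,95)),("side",(235,180,120,95))):
    s=bot.read_camera(n);np.savez(f"pics/{n}5.npz",**s)
    crop(s,*b,6,f"pics/{n}5.png")
```

```text
t 7.15 pos [ 0.5292 -0.0053  0.0415] yaw 10.79 deg F [-0.4  0.7  0.9] w 0.699 q [-0.43  0.58  0.42  2.08 -0.43  0.56  0.48]
```

View pics/scene5.png

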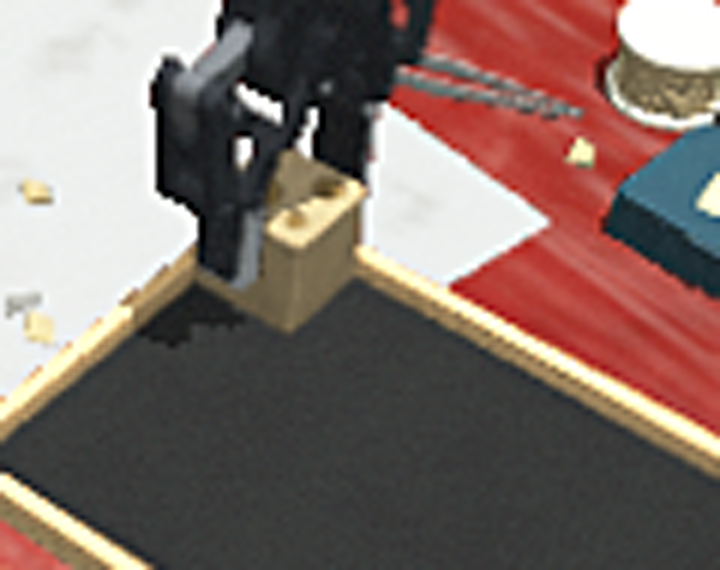

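View pics/side5.png

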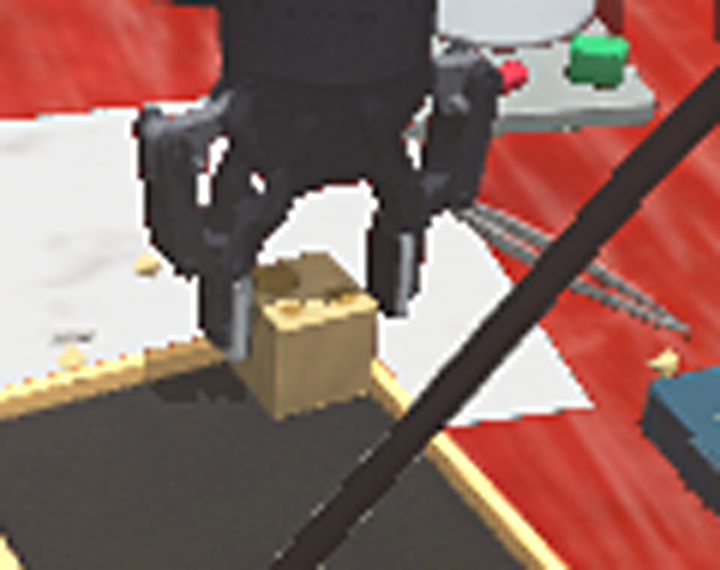

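step_arm([
  [0, 4, 0, 0, 0.3],
  [0, 4, 0, 0, 0.3],
  [3, 4, 0, 0, 0.3],
  [5, 4, 0, 0, 0.3],
  [7, 4, 0, 0, 0.3],
  [9, 4, 0, 0, 0.3],
  [9, 4, 0, 0, 0.3],
  [9, 4, 0, 0, 0.3],
])

```text
t: 7.92
eef_pos: [0.5344, -0.0093, 0.0404]
tool_rot: [-0.0, 0.996, 0.093, -0.003]
contact_force: [-7.7, -1.6, 6.2]
gripper_width: 0.697
```

step_arm([
  [-8, 0, 0, 0, 0.3],
  [-10, 0, 0, 0, 0.3],
  [-10, 0, -20, 0, 0.3],
  [-10, 0, -45, 0, 0.3],
  [-10, 0, -65, 0, 0.5],
  [-10, 0, -65, 0, 0.5],
  [-10, 0, -65, 0, 0.5],
])

```text
t: 8.5
eef_pos: [0.529, -0.0101, 0.1071]
tool_rot: [-0.0, 0.996, 0.094, 0.002]
contact_force: [0.0, -0.3, -0.0]
gripper_width: 0.5
```

Run:
```python
from mv import *
def w(a,b,th=.187,c=(.5425,.0150)): return c[0]+np.cos(th)*a-np.sin(th)*b, c[1]+np.sin(th)*a+np.cos(th)*b
plan((*w(-.021,-.062),.041,10.7))
```

```text
t 8.50 pos [ 0.529  -0.0101  0.1071] yaw 10.75 deg F [ 0.  -0.3 -0. ] w 0.500 q [-0.49  0.48  0.5   2.05 -0.35  0.69  0.42]
tilt z [ 3.4e-03  8.0e-04 -1.0e+00]
shift [-3.3 39.9 66. ] spin 0.0
```

step_arm([
  [-3, 20, 0, 0, 1],
  [-3, 40, 0, 0, 1],
  [-3, 40, 0, 0, 1],
  [-3, 40, 20, 0, 1],
  [-3, 40, 45, 0, 1],
  [-3, 40, 64, 0, 1],
  [-3, 40, 64, 0, 1],
  [-3, 40, 64, 0, 1],
  [-3, 36, 64, 0, 1],
  [-3, 33, 64, 0, 1],
  [-3, 31, 64, 0, 1],
  [-3, 29, 64, 0, 1],
  [-3, 28, 64, 0, 1],
  [-3, 27, 64, 0, 1],
  [-3, 27, 64, 0, 1],
])

```text
t: 9.75
eef_pos: [0.5309, -0.0397, 0.043]
tool_rot: [0.001, 0.996, 0.093, 0.001]
contact_force: [1.0, -7.3, 1.6]
gripper_width: 0.001
```

step_arm([
  [0, 6, 0, 0, 1],
  [0, 10, 0, 0, 1],
  [0, 10, -30, 0, 1],
  [0, 10, -70, 0, 0.5],
  [0, 10, -110, 0, 0.5],
  [0, 0, -150, 0, 0.5],
  [0, -30, -190, 0, 0.4],
  [0, -40, -200, 0, 0.4],
  [0, -40, -200, 0, 0.4],
  [0, -40, -200, 0, 0.4],
  [0, -40, -200, 0, 0.4],
])

```text
t: 10.67
eef_pos: [0.5217, 0.0012, 0.2412]
tool_rot: [0.0, 0.996, 0.093, -0.001]
contact_force: [0.2, -0.3, -0.5]
gripper_width: 0.599
```

Run:
```python
from mv import *
st()
for n,b in (("scene",(260,190,120,95)),("side",(235,180,120,95))):
    s=bot.read_camera(n);np.savez(f"pics/{n}6.npz",**s)
    crop(s,*b,6,f"pics/{n}6.png")
s=bot.read_camera("wrist");np.savez("pics/w6.npz",**s)
cv2.imwrite("pics/w6.png",cv2.resize(s["frame"][:,:,::-1],(800,600)))
```

```text
t 10.67 pos [0.5217 0.0012 0.2412] yaw 10.71 deg F [ 0.2 -0.3 -0.5] w 0.599 q [-0.63  0.27  0.61  1.96 -0.18  0.97  0.26]
```

View pics/w6.png

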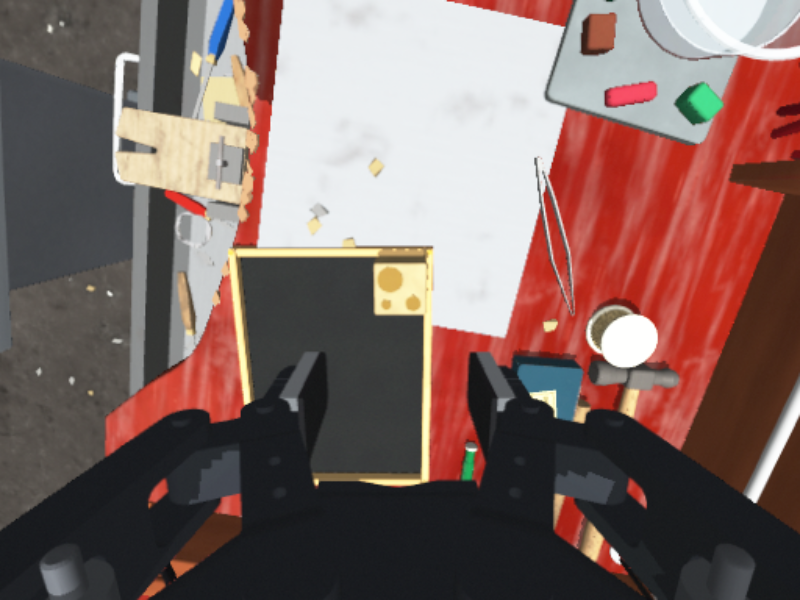

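View pics/scene6.png

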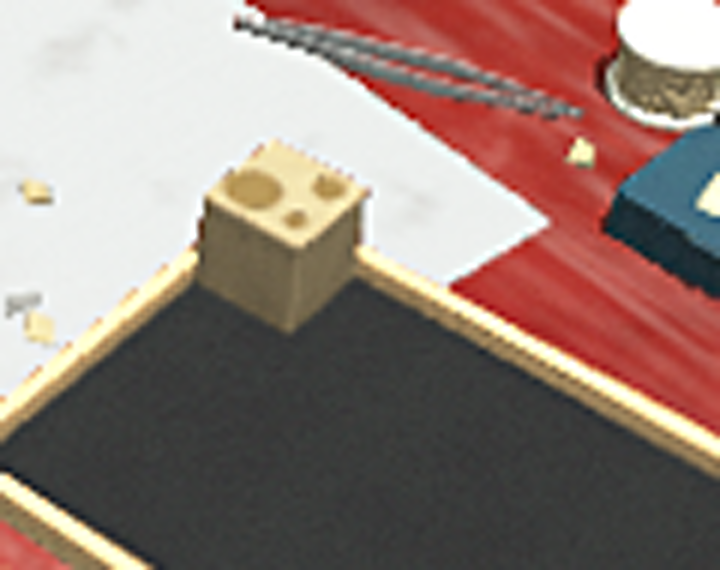

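Run:
```python
from mv import *
s=load("pics/w6.npz"); crop(s,135,145,155,175,4.5,"pics/w6c.png")
```

```text
(no output)
```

View pics/w6c.png

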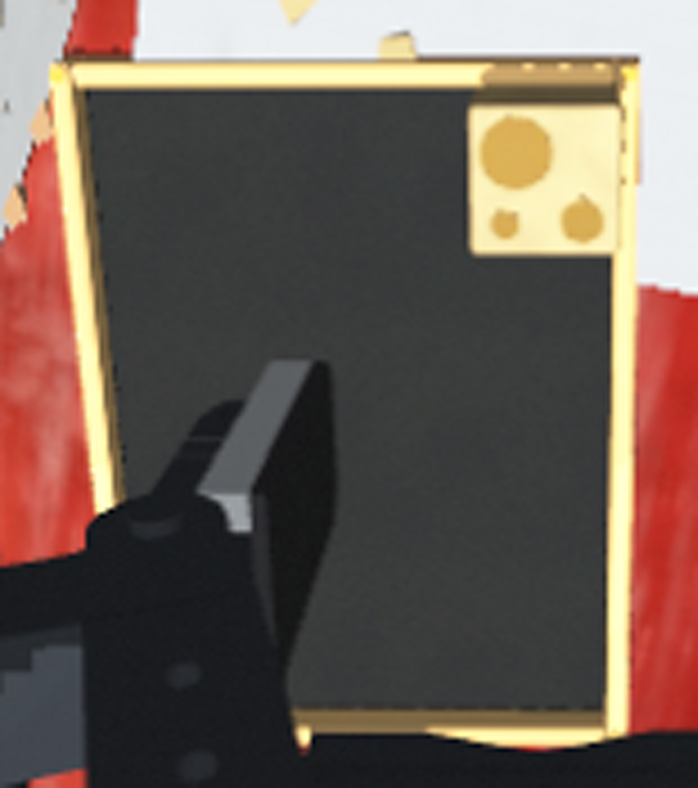

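View pics/side6.png

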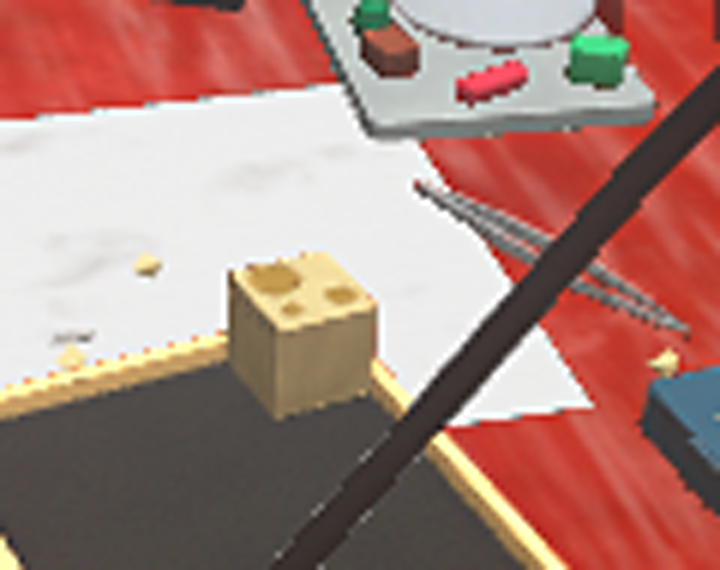

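Run:
```python
from fit import *
c=load("pics/w6.npz")
b=.021;BK=[[-b,b,.046],[b,b,.046],[b,-b,.046],[-b,-b,.046]]
v=un([(469,105),(617,103),(618,256),(471,255)],4.5,135,145)
qb,r=fit([(c,BK,v)],[.526,-.01,.187]);print(qb,r.tolist())
TR=[[.007,.007,.014],[-.167,.007,.014],[.007,-.227,.014]]
u=un([(638,60),(53,65),(627,739)],4.5,135,145)
q,r=fit([(c,TR,u)],[.543,.016,.187]);print(q,r.tolist())
print(T([0,0,-q[2]],[[*(qb[:2]-q[:2]),0]]),qb[2]-q[2])
from mv import *
yaw=np.degrees(-1.211)  # box long dir
# jaws along box x (30mm): perpendicular to long
plan((.419,.248,.24,yaw+90))
```

```text
[ 0.52374577 -0.00880874  0.19125638] [[-1.0, -0.1], [1.2, 0.2], [0.6, -0.2], [-0.7, 0.2]]
[0.54063714 0.01635533 0.1902471 ] [[0.6, -0.1], [-2.0, -0.4], [0.4, 1.2]]
[[-0.02134517 -0.02151587  0.        ]] 0.0010092817255100694
t 10.82 pos [0.5216 0.0006 0.2407] yaw 10.62 deg F [ 0.1 -0.2  0.8] w 0.598 q [-0.63  0.27  0.61  1.96 -0.18  0.97  0.26]
tilt z [-0.0025 -0.001  -1.    ]
shift [ -55.3 -262.1    0.7] spin -10.0
```

step_arm([
  [-20, -40, 0, -5, 0.2],
  [-40, -80, 0, -10, 0],
  [-60, -120, 0, -10, 0],
  [-65, -155, 0, -10, 0],
  [-67, -180, 0, -10, 0],
  [-67, -190, 0, -10, 0],
  [-67, -190, 0, -10, 0],
  [-67, -190, 0, -10, 0],
  [-67, -190, 0, -10, 0],
])

```text
t: 11.57
eef_pos: [0.4218, 0.1738, 0.2416]
tool_rot: [0.001, 0.984, 0.178, -0.0]
contact_force: [0.6, -1.0, -0.3]
gripper_width: 0.998
```

Run:
```python
from mv import *
st()
s=bot.read_camera("wrist");np.savez("pics/w7.npz",**s)
crop(s,180,80,180,140,4.4,"pics/w7.png")
```

```text
t 11.57 pos [0.4218 0.1738 0.2416] yaw 20.55 deg F [ 0.6 -1.  -0.3] w 0.998 q [-0.95  0.12  0.46  2.09 -0.07  0.94 -0.09]
```

View pics/w7.png

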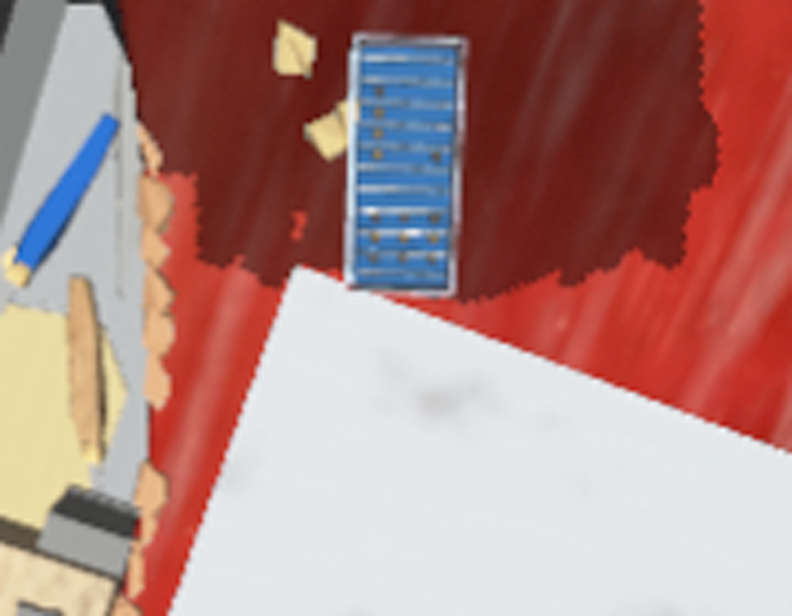

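Run:
```python
from fit import *
c=load("pics/w7.npz")
a,b=.015,.0335;BK=[[-a,b,.032],[a,b,.032],[a,-b,.032],[-a,-b,.032]]
v=un([(354,36),(467,40),(455,297),(346,291)],4.4,180,80)
qb,r=fit([(c,BK,v)],[.419,.248,.36]);print(qb,np.degrees(qb[2]),r.tolist())
W=cloud(c)
px=un([(330,130),(292,50)],4.4,180,80).astype(int)
for p in px: print(W[p[1],p[0]])
from mv import *
plan((qb[0],qb[1],.08,np.degrees(qb[2])))
```

```text
[0.41656597 0.24550118 0.33039695] 18.930350952938078 [[0.1, 0.2], [0.1, 0.0], [-0.3, -0.5], [0.1, 0.2]]
[0.39260684 0.24885171 0.00563724]
[0.37381919 0.26656145 0.00418005]
t 11.62 pos [0.4219 0.1738 0.2417] yaw 20.52 deg F [ 0.2 -0.1  0.1] w 1.001 q [-0.95  0.12  0.46  2.09 -0.07  0.94 -0.09]
tilt z [-4.e-04 -1.e-03 -1.e+00]
shift [ 20.2 -69.1 161.6] spin 1.6
```

step_arm([
  [10, -35, 20, 1.6, 0],
  [20, -69, 50, 1.6, 0],
  [20, -69, 90, 1.6, 0],
  [20, -69, 130, 1.6, 0],
  [20, -69, 165, 1.6, 0],
  [20, -69, 190, 1.6, 0],
  [20, -69, 204, 1.6, 0],
  [20, -69, 207.5, 1.6, 0],
  [20, -69, 207.5, 1.6, 0],
  [20, -69, 207.5, 1.6, 0],
])

```text
t: 12.45
eef_pos: [0.4166, 0.247, 0.0352]
tool_rot: [-0.0, 0.986, 0.165, 0.001]
contact_force: [1.1, 0.6, 0.5]
gripper_width: 1.001
```

Run:
```python
from mv import *
st()
for n,b in (("scene",(150,130,90,75)),("side",(170,130,90,75))):
    s=bot.read_camera(n); crop(s,*b,8,f"pics/{n}8.png")
```

```text
t 12.45 pos [0.4166 0.247  0.0352] yaw 19.02 deg F [1.1 0.6 0.5] w 1.001 q [-0.89  0.53  0.28  2.17 -0.31  0.48 -0.04]
```

View pics/scene8.png

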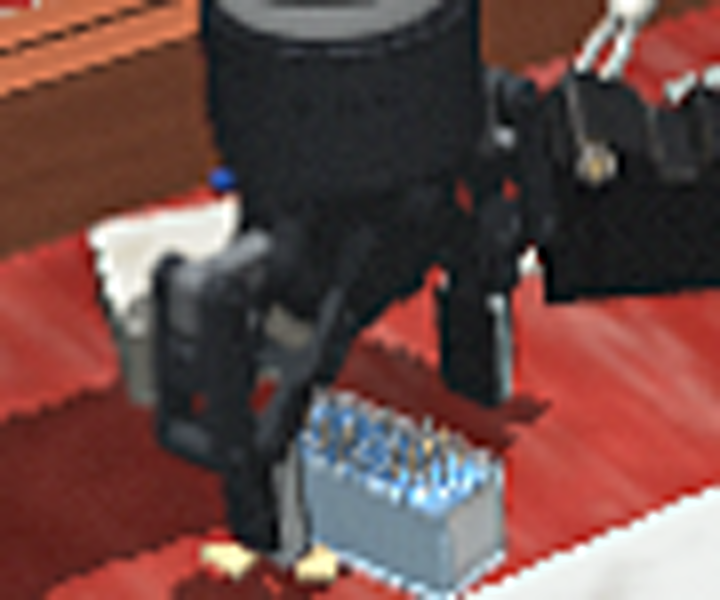

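View pics/side8.png

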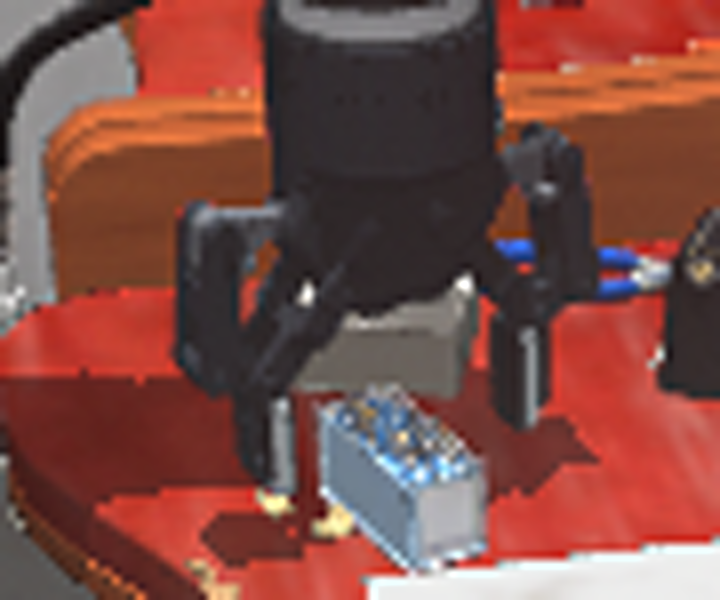

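step_arm([
  [0, 0, 0, 0, 0.4],
  [0, 0, 0, 0, 0.5],
  [0, 0, 0, 0, 0.55],
  [0, 0, 0, 0, 0.6],
  [0, 0, 0, 0, 0.7],
  [0, 0, 0, 0, 1],
  [0, 0, 0, 0, 1],
  [0, 0, 0, 0, 1],
  [0, 0, 0, 0, 1],
], newtons=25)

```text
t: 13.3
eef_pos: [0.4156, 0.2478, 0.0349]
tool_rot: [-0.0, 0.986, 0.166, 0.0]
contact_force: [-0.2, -0.5, 6.4]
gripper_width: 0.345
```

Run:
```python
from mv import *
st()
for n,b in (("scene",(150,130,90,75)),("side",(170,130,90,75))):
    s=bot.read_camera(n); crop(s,*b,8,f"pics/{n}9.png")
```

```text
t 13.30 pos [0.4156 0.2478 0.0349] yaw 19.13 deg F [-0.2 -0.5  6.4] w 0.345 q [-0.9   0.53  0.28  2.17 -0.31  0.48 -0.04]
```

View pics/side9.png

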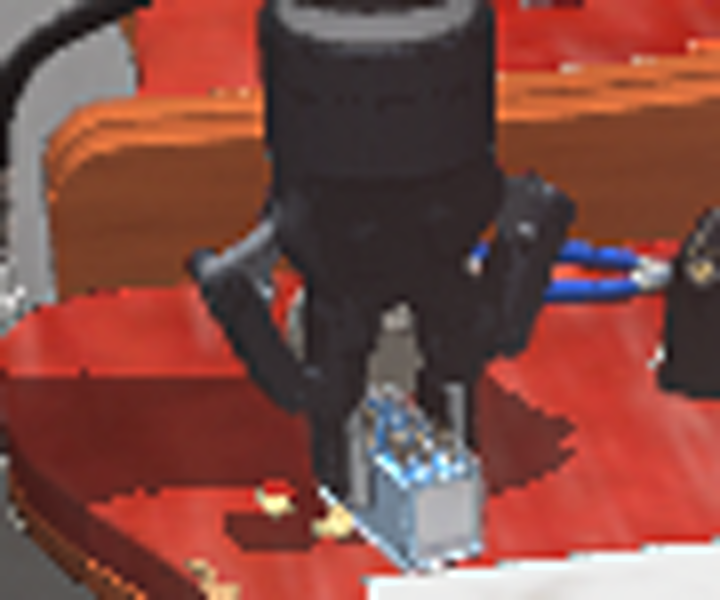

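View pics/scene9.png

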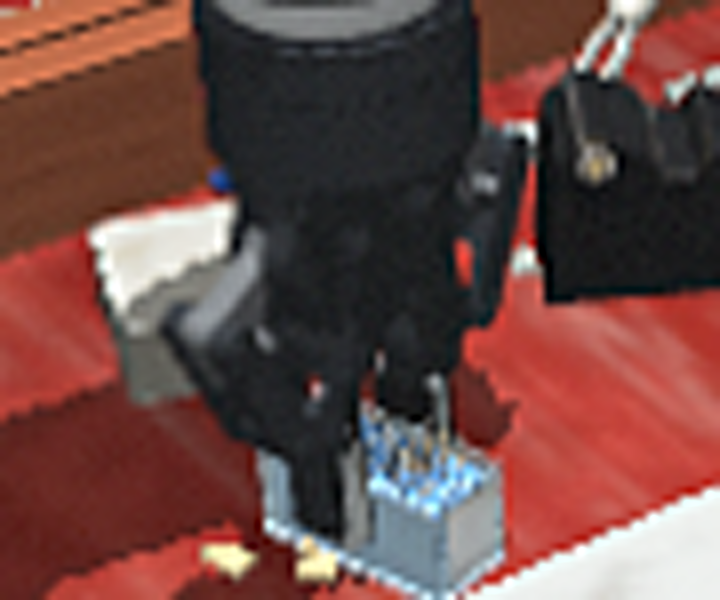

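step_arm([
  [0, 0, -10, 0, 1],
  [0, 0, -40, 0, 1],
  [0, 0, -75, 0, 1],
  [0, 0, -75, 0, 1],
  [0, 0, -75, 0, 1],
])

```text
t: 13.82
eef_pos: [0.4165, 0.2483, 0.1115]
tool_rot: [-0.001, 0.986, 0.166, 0.002]
contact_force: [-0.2, 0.3, -1.1]
gripper_width: 0.339
```

Run:
```python
from mv import *
th=.188
def w(a,b,c=(.5255,-.0097)): return c[0]+np.cos(th)*a-np.sin(th)*b, c[1]+np.sin(th)*a+np.cos(th)*b
print(w(.003,-.062))
plan((*w(.003,-.062),.11,10.8),(*w(.003,-.062),.040,10.8))
s=bot.read_camera("scene"); crop(s,150,90,120,100,6,"pics/scene10.png")
```

```text
(np.float64(0.540034599592015), np.float64(-0.07004687576585712))
t 13.82 pos [0.4165 0.2483 0.1115] yaw 19.12 deg F [-0.2  0.3 -1.1] w 0.339 q [-0.97  0.38  0.37  2.15 -0.23  0.64 -0.11]
tilt z [ 0.003   0.0029 -1.    ]
shift [ 12.4 341.3   1. ] spin 8.3
shift [ 12.1 341.4  71. ] spin 8.3
```

View pics/scene10.png

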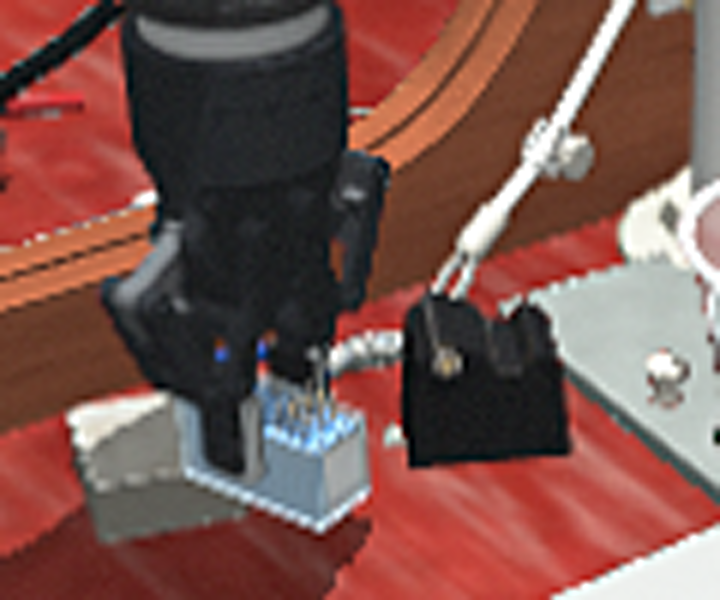

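step_arm([
  [1, 25, 0, 2, 1],
  [2, 60, 0, 4, 1],
  [4, 100, 0, 6, 1],
  [6, 140, 0, 8.3, 1],
  [7, 180, 0, 8.3, 1],
  [8, 220, 0, 8.3, 1],
  [10, 260, 0, 8.3, 1],
  [11, 295, 0, 8.3, 1],
  [12, 322, 0, 8.3, 1],
  [12, 336, 0, 8.3, 1],
  [12, 341, 0, 8.3, 1],
  [12, 341, 0, 8.3, 1],
  [12, 341, 0, 8.3, 1],
  [12, 341, 0, 8.3, 1],
])

```text
t: 15.03
eef_pos: [0.5379, -0.0688, 0.1089]
tool_rot: [-0.001, 0.995, 0.095, -0.001]
contact_force: [0.1, 0.5, -0.8]
gripper_width: 0.338
```

Run:
```python
from mv import *
th=.188
def w(a,b,c=(.5255,-.0097)): return c[0]+np.cos(th)*a-np.sin(th)*b, c[1]+np.sin(th)*a+np.cos(th)*b
plan((*w(.003,-.062),.044,10.8))
s=bot.read_camera("scene"); crop(s,260,170,130,105,6,"pics/scene11.png")
s=bot.read_camera("side"); crop(s,240,160,130,105,6,"pics/side11.png")
```

```text
t 15.03 pos [ 0.5379 -0.0688  0.1089] yaw 10.95 deg F [ 0.1  0.5 -0.8] w 0.338 q [-0.32  0.48  0.43  2.02 -0.3   0.71  0.48]
tilt z [-1.6e-03  9.0e-04 -1.0e+00]
shift [ 2.   1.7 64.9] spin 0.2
```

View pics/scene11.png

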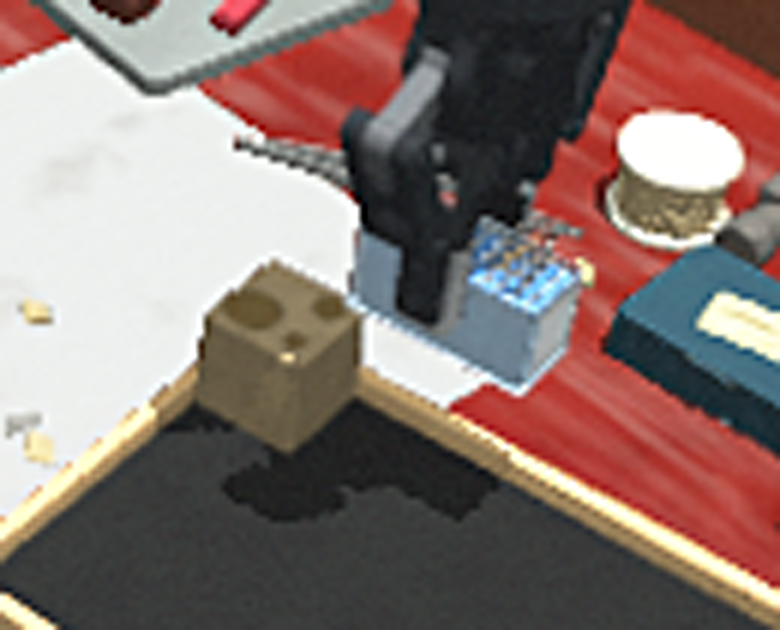

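View pics/side11.png

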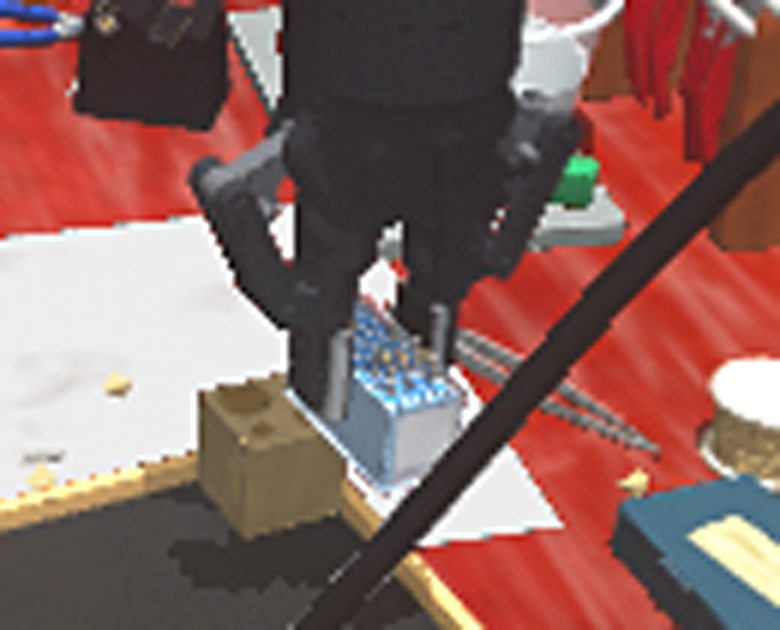

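step_arm([
  [0, 1, 15, 0, 1],
  [0, 2, 35, 0, 1],
  [0, 2, 52, 0, 1],
  [0, 2, 62, 0, 1],
  [0, 2, 67, 0, 1],
  [0, 2, 67, 0, 1],
  [0, 2, 67, 0, 1],
])

```text
t: 15.72
eef_pos: [0.5392, -0.0725, 0.0429]
tool_rot: [-0.0, 0.996, 0.094, 0.0]
contact_force: [0.1, 0.2, -0.5]
gripper_width: 0.341
```

Run:
```python
from mv import *
st()
s=bot.read_camera("scene"); crop(s,260,190,130,105,6,"pics/scene12.png")
s=bot.read_camera("side"); crop(s,240,180,130,105,6,"pics/side12.png")
```

```text
t 15.72 pos [ 0.5392 -0.0725  0.0429] yaw 10.84 deg F [ 0.1  0.2 -0.5] w 0.341 q [-0.26  0.59  0.36  2.04 -0.37  0.58  0.54]
```

View pics/scene12.png

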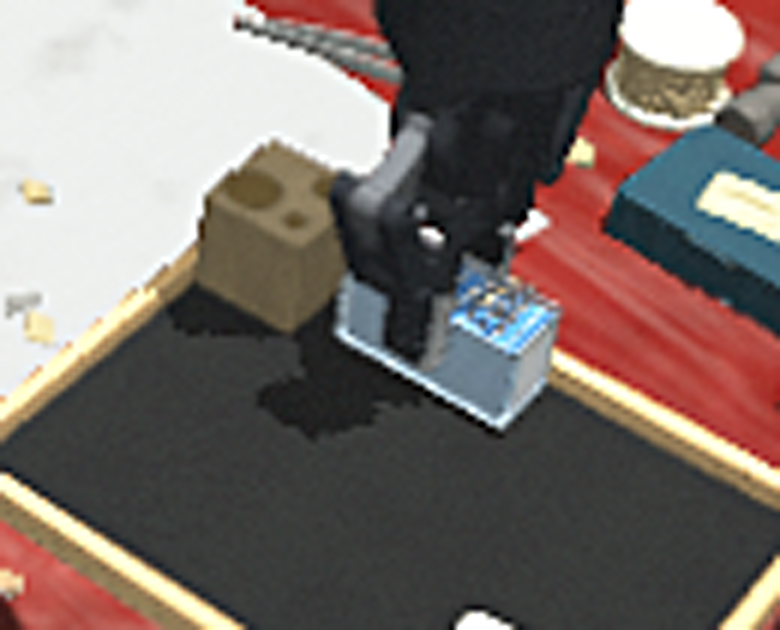

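View pics/side12.png

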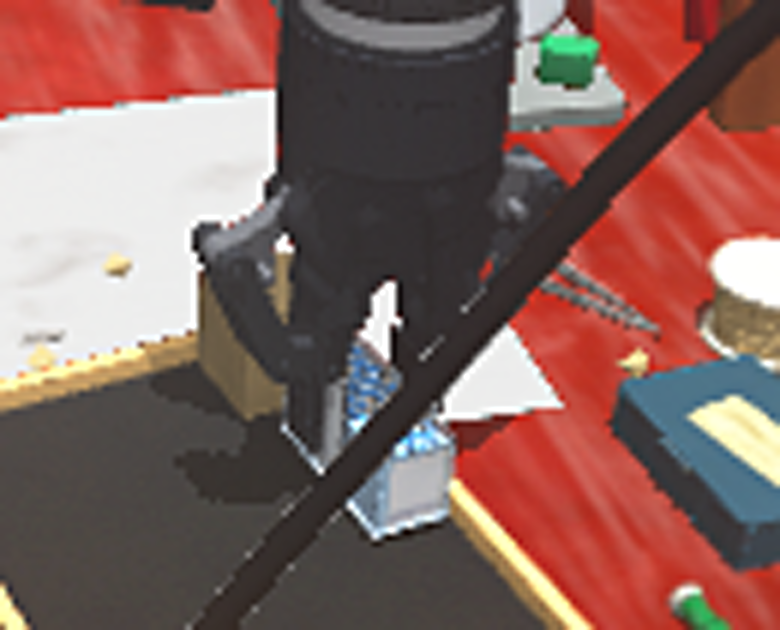

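step_arm([
  [0, 0, 2, 0, 1],
  [0, 0, 3.3, 0, 1],
  [0, 0, 3.3, 0, 1],
  [2, 0, 3.3, 0, 1],
  [3, 0, 3.3, 0, 1],
  [4, 0, 3.3, 0, 1],
  [4, 0, 3.3, 0, 1],
])

```text
t: 16.4
eef_pos: [0.5431, -0.0718, 0.0392]
tool_rot: [0.0, 0.996, 0.094, 0.0]
contact_force: [0.2, 0.0, -0.3]
gripper_width: 0.341
```

step_arm([
  [1, 0, 0, 0, 1],
  [2, 0, 0, 0, 1],
  [2, 0, 0, 0, 1],
  [2, 0, 0, 0, 1],
])

```text
t: 16.73
eef_pos: [0.5434, -0.0718, 0.039]
tool_rot: [-0.0, 0.996, 0.094, -0.001]
contact_force: [-4.5, -0.6, 2.9]
gripper_width: 0.339
```

step_arm([
  [-1, -2, 0, 0, 1],
  [-1, -4, 0, 0, 1],
  [-1, -5, 0, 0, 1],
  [-1, -6, 0, 0, 1],
  [-1, -6, 0, 0, 1],
])

```text
t: 17.15
eef_pos: [0.5423, -0.0659, 0.039]
tool_rot: [0.0, 0.996, 0.094, -0.0]
contact_force: [-4.6, -1.4, -0.3]
gripper_width: 0.342
```

step_arm([
  [0, -1, 0, 0, 1],
  [0, -2, 0, 0, 1],
  [0, -2, 0, 0, 1],
  [0, -2, 0, 0, 1],
])

```text
t: 17.48
eef_pos: [0.5419, -0.064, 0.0391]
tool_rot: [-0.0, 0.996, 0.094, -0.0]
contact_force: [-3.7, -2.5, -0.9]
gripper_width: 0.341
```

step_arm([
  [0, -1, 0, 0, 1],
  [0, -2, 0, 0, 1],
  [0, -2, 0, 0, 1],
  [0, -2, 0, 0, 1],
])

```text
t: 17.82
eef_pos: [0.5415, -0.062, 0.0391]
tool_rot: [-0.0, 0.996, 0.094, -0.0]
contact_force: [-3.9, -3.3, -1.2]
gripper_width: 0.34
```

step_arm([
  [0, -1, 0, 0, 1],
  [0, -2, 0, 0, 1],
  [0, -3, 0, 0, 1],
  [0, -3, 0, 0, 1],
  [0, -3, 0, 0, 1],
])

```text
t: 18.23
eef_pos: [0.541, -0.0591, 0.0391]
tool_rot: [-0.0, 0.996, 0.094, -0.0]
contact_force: [-4.1, -3.3, -0.8]
gripper_width: 0.344
```

step_arm([
  [0, -1, 0, 0, 1],
  [0, -2, 0, 0, 1],
  [0, -2, 0, 0, 1],
  [0, -2, 0, 0, 1],
])

```text
t: 18.57
eef_pos: [0.5409, -0.0588, 0.0392]
tool_rot: [0.001, 0.996, 0.094, 0.0]
contact_force: [-2.8, -6.6, -1.7]
gripper_width: 0.341
```

step_arm([
  [0, -1, 0, 0, 1],
  [1, -1.5, 0, 0, 1],
  [1, -1.5, 0, 0, 1],
  [1, -1.5, 0, 0, 1],
])

```text
t: 18.9
eef_pos: [0.541, -0.0587, 0.0393]
tool_rot: [0.002, 0.996, 0.093, -0.0]
contact_force: [-5.2, -10.6, 0.5]
gripper_width: 0.343
```

Run:
```python
from mv import *
st()
s=bot.read_camera("scene"); crop(s,260,190,130,105,6,"pics/scene13.png")
```

```text
t 18.90 pos [ 0.541  -0.0587  0.0393] yaw 10.69 deg F [ -5.2 -10.6   0.5] w 0.343 q [-0.29  0.6   0.36  2.04 -0.37  0.57  0.52]
```

View pics/scene13.png

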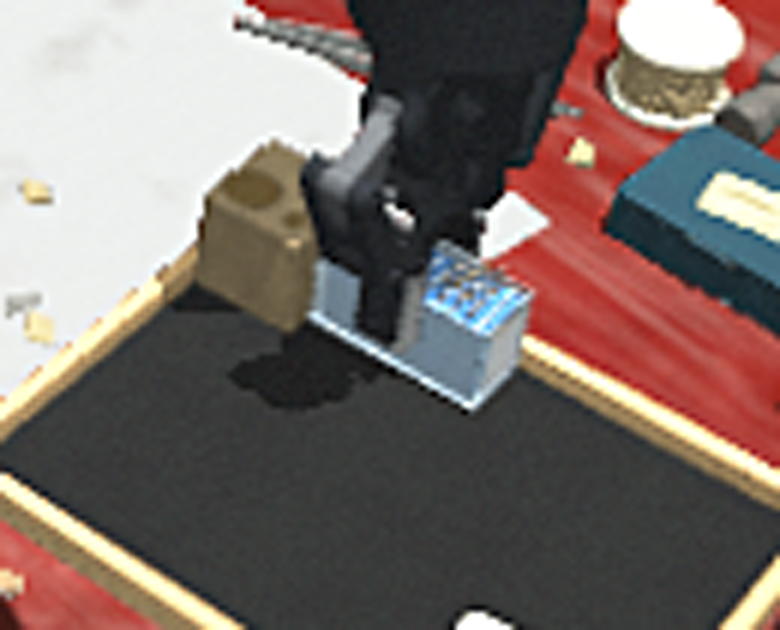

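step_arm([
  [0, 1.5, 0, 0, 1],
  [0, 1.5, 0, 0, 0.6],
  [0, 1.5, 0, 0, 0.5],
  [0, 1.5, 0, 0, 0.5],
  [0, 1.5, 0, 0, 0.5],
  [0, 1.5, 0, 0, 0.5],
])

```text
t: 19.45
eef_pos: [0.5428, -0.0561, 0.0394]
tool_rot: [-0.0, 0.995, 0.095, 0.001]
contact_force: [0.1, -0.2, -0.1]
gripper_width: 0.498
```

Run:
```python
from mv import *
st()
s=bot.read_camera("scene"); crop(s,260,190,130,105,6,"pics/scene14.png")
s=bot.read_camera("side"); crop(s,240,180,130,105,6,"pics/side14.png")
```

```text
t 19.45 pos [ 0.5428 -0.0561  0.0394] yaw 10.88 deg F [ 0.1 -0.2 -0.1] w 0.498 q [-0.29  0.6   0.36  2.03 -0.37  0.57  0.52]
```

View pics/scene14.png

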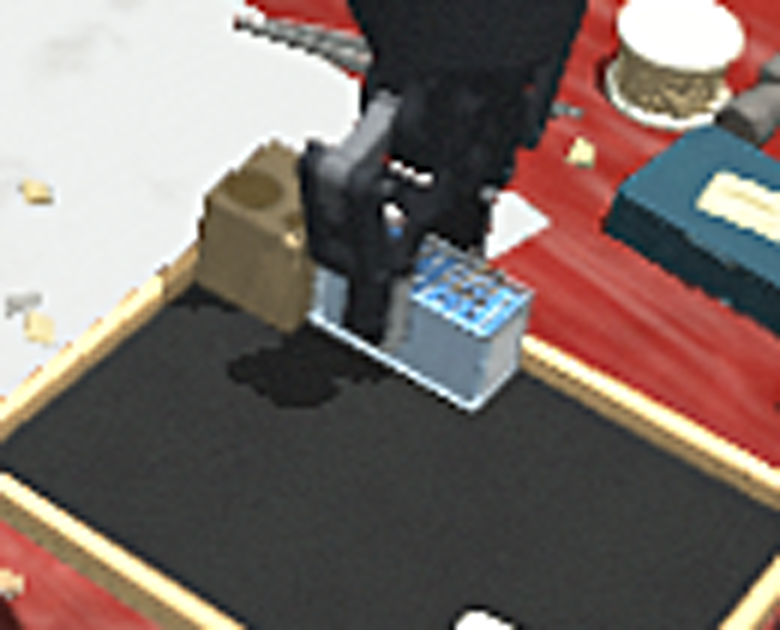

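View pics/side14.png

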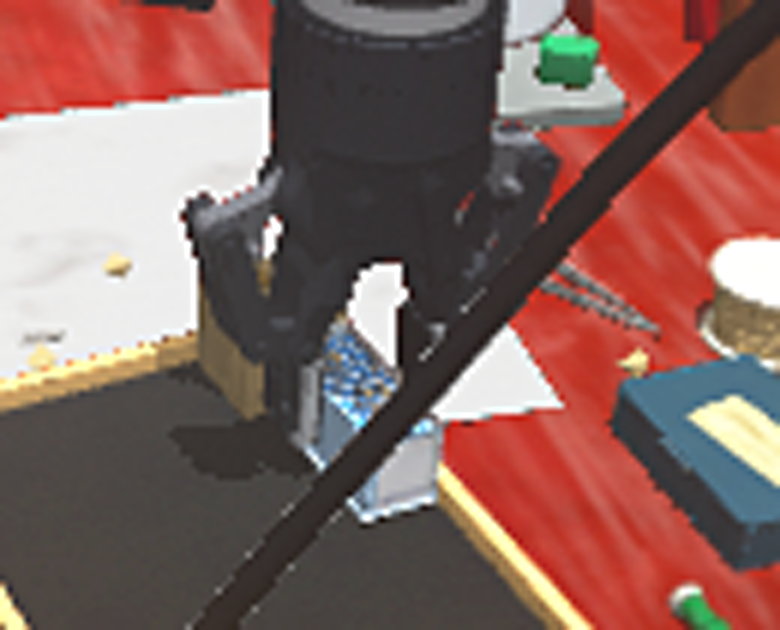

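step_arm([
  [0, 3, 0, 0, 0.5],
  [0, 5, 0, 0, 0.5],
  [2, 5, 0, 0, 0.5],
  [4, 5, 0, 0, 0.5],
  [5, 5, 0, 0, 0.5],
  [6, 5, 0, 0, 0.5],
  [7, 5, 0, 0, 0.5],
  [7, 5, 0, 0, 0.5],
])

```text
t: 20.22
eef_pos: [0.548, -0.0608, 0.0388]
tool_rot: [-0.0, 0.996, 0.094, -0.002]
contact_force: [-4.8, -1.0, 5.0]
gripper_width: 0.5
```

step_arm([
  [-5, 0, 0, 0, 0.5],
  [-7, 0, 0, 0, 0.5],
  [-7, 0, 0, 0, 0.4],
  [-7, 0, -20, 0, 0.4],
  [-7, 0, -50, 0, 0.4],
  [-7, 0, -80, 0, 0.4],
  [-7, 0, -80, 0, 0.4],
  [-7, 0, -80, 0, 0.4],
])

```text
t: 20.88
eef_pos: [0.5447, -0.0615, 0.1209]
tool_rot: [-0.0, 0.996, 0.095, 0.002]
contact_force: [-0.4, -0.1, -0.6]
gripper_width: 0.599
```

Run:
```python
from mv import *
th=.188
def w(a,b,c=(.5255,-.0097)): return c[0]+np.cos(th)*a-np.sin(th)*b, c[1]+np.sin(th)*a+np.cos(th)*b
plan((*w(.003,-.108),.041,10.8))
s=bot.read_camera("scene"); np.savez("pics/scene15.npz",**s);crop(s,260,190,130,105,6,"pics/scene15.png")
s=bot.read_camera("side"); np.savez("pics/side15.npz",**s);crop(s,240,180,130,105,6,"pics/side15.png")
```

```text
t 20.88 pos [ 0.5447 -0.0615  0.1209] yaw 10.85 deg F [-0.4 -0.1 -0.6] w 0.599 q [-0.35  0.47  0.44  2.   -0.29  0.73  0.46]
tilt z [ 4.6e-03  5.0e-04 -1.0e+00]
shift [-6.6 53.5 79.9] spin 0.0
```

View pics/scene15.png

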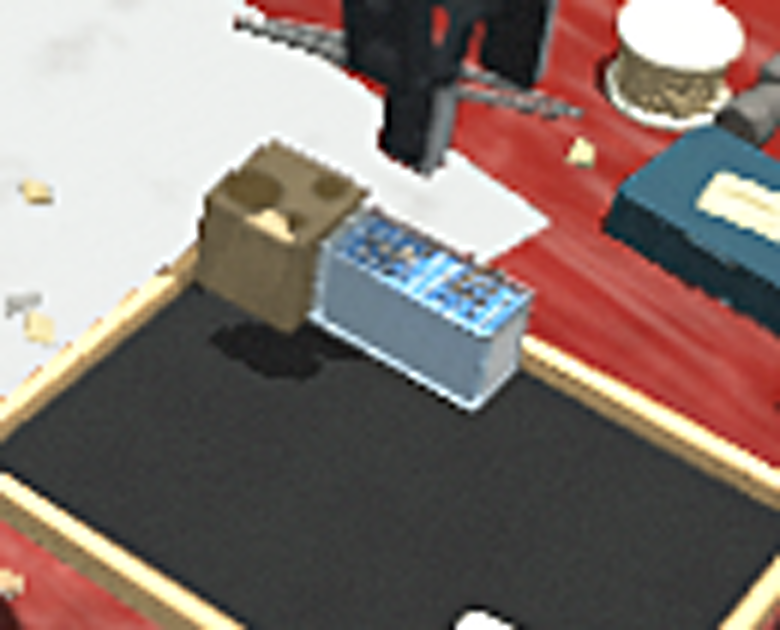

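View pics/side15.png

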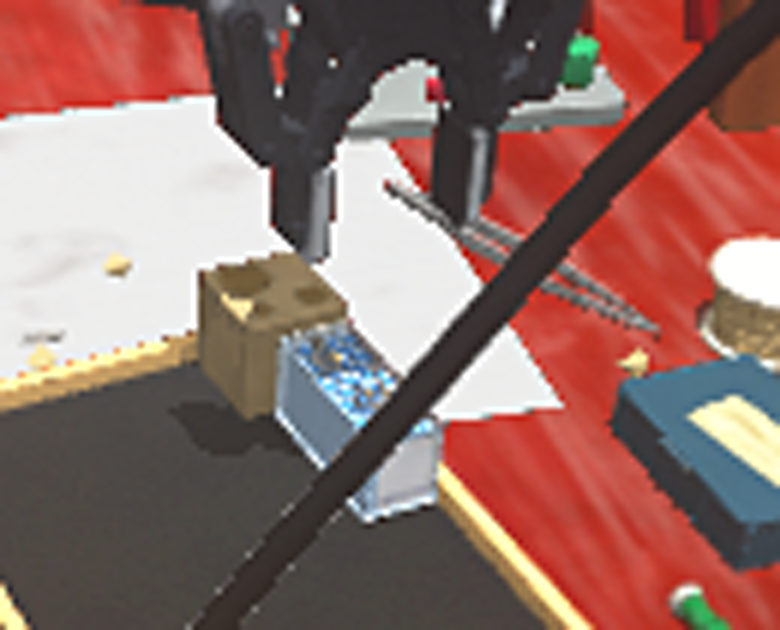

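step_arm([
  [-6, 25, 0, 0, 1],
  [-6, 53, 0, 0, 1],
  [-6, 53, 0, 0, 1],
  [-6, 53, 0, 0, 1],
  [-6, 53, 0, 0, 1],
  [-6, 53, 30, 0, 1],
  [-6, 53, 60, 0, 1],
  [-6, 53, 79, 0, 1],
  [-6, 53, 80, 0, 1],
  [-6, 50, 80, 0, 1],
  [-6, 47, 80, 0, 1],
  [-6, 45, 80, 0, 1],
  [-6, 44, 80, 0, 1],
  [-6, 43, 80, 0, 1],
  [-6, 42, 80, 0, 1],
  [-6, 42, 80, 0, 1],
])

```text
t: 22.32
eef_pos: [0.5461, -0.1051, 0.0402]
tool_rot: [0.001, 0.996, 0.094, 0.001]
contact_force: [1.7, -3.7, 3.4]
gripper_width: -0.002
```

step_arm([
  [0, -1, 0, 0, 1],
  [0, -2, 0, 0, 1],
  [0, -2, 0, 0, 1],
  [0, -2, 0, 0, 1],
])

```text
t: 22.65
eef_pos: [0.546, -0.105, 0.0402]
tool_rot: [0.002, 0.996, 0.093, 0.002]
contact_force: [2.3, -8.0, 3.6]
gripper_width: -0.003
```

step_arm([
  [0, 5, 0, 0, 1],
  [0, 10, 0, 0, 1],
  [0, 10, -30, 0, 1],
  [0, 10, -70, 0, 1],
  [0, 0, -110, 0, 1],
  [0, -40, -150, 0, 1],
  [0, -70, -190, 0, 1],
  [0, -75, -200, 0, 1],
  [0, -75, -200, 0, 1],
  [0, -75, -200, 0, 1],
  [0, -75, -200, 0, 1],
])

```text
t: 23.57
eef_pos: [0.5298, -0.0285, 0.2385]
tool_rot: [-0.0, 0.996, 0.094, -0.001]
contact_force: [0.4, 0.0, -1.1]
gripper_width: -0.002
```

Run:
```python
from mv import *
st()
s=bot.read_camera("scene"); np.savez("pics/scene16.npz",**s);crop(s,265,200,110,80,7,"pics/scene16.png")
s=bot.read_camera("side"); np.savez("pics/side16.npz",**s);crop(s,260,205,90,75,8,"pics/side16.png")
s=bot.read_camera("wrist"); np.savez("pics/w16.npz",**s);crop(s,120,100,200,170,4,"pics/w16.png")
```

```text
t 23.57 pos [ 0.5298 -0.0285  0.2385] yaw 10.84 deg F [ 0.4  0.  -1.1] w -0.002 q [-0.49  0.28  0.52  1.94 -0.16  0.97  0.29]
```

View pics/scene16.png

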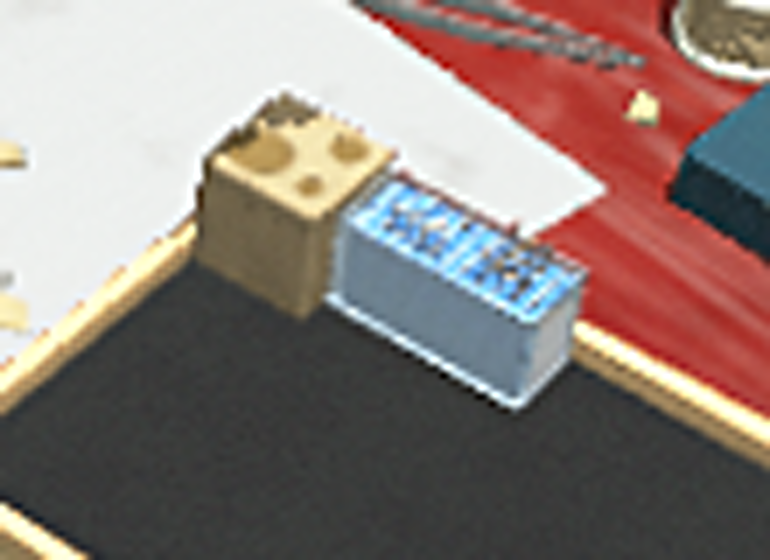

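View pics/side16.png

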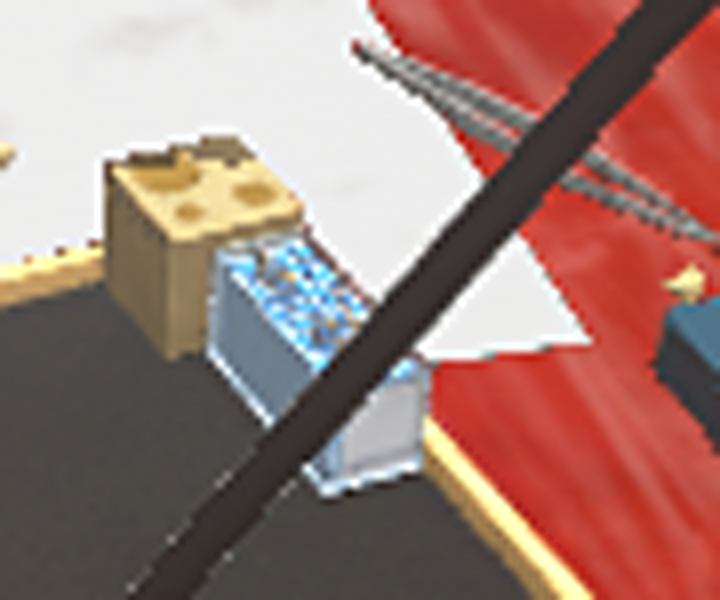

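View pics/w16.png

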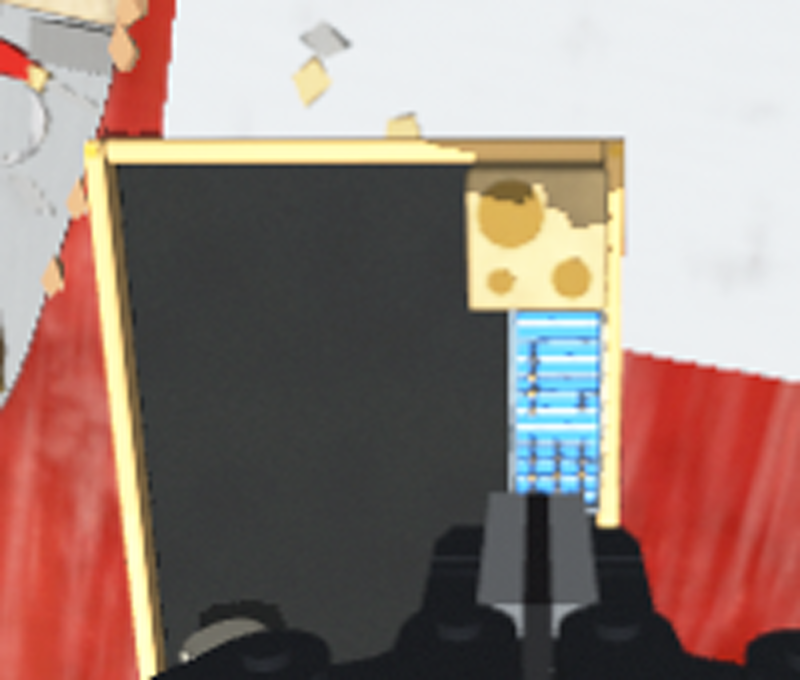

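Run:
```python
from fit import *
c=load("pics/scene16.npz");w=load("pics/w16.npz")
q=np.array([.5425,.0152,.188])
def tr(P): P=np.atleast_2d(P); return np.round(1000*T([0,0,-q[2]],np.c_[P[:,:2]-q[:2],P[:,2]]),1)
print("scene box near bottom",tr(ray(c,un([(330,300),(518,408)],7,265,200),.004)).tolist())
print("scene box near top",tr(ray(c,un([(342,212),(527,322),(585,268)],7,265,200),.036)).tolist())
print("scene block bottom NR",tr(ray(c,un([(303,318)],7,265,200),.004)).tolist())
print("scene block top",tr(ray(c,un([(205,155),(318,218),(395,155)],7,265,200),.046)).tolist())
print("wrist block top",tr(ray(w,un([(467,168),(606,168),(604,309),(469,311)],4,120,100),.046)).tolist())
print("wrist box top",tr(ray(w,un([(508,311),(600,311),(509,490)],4,120,100),.036)).tolist())
```

```text
scene box near bottom [[-26.4, -41.0, 4.0], [-26.7, -107.6, 4.0]]
scene box near top [[-23.3, -39.2, 36.0], [-26.0, -104.8, 36.0], [4.1, -105.3, 36.0]]
scene block bottom NR [[-38.1, -39.5, 4.0]]
scene block top [[-39.7, -0.5, 46.0], [-39.8, -41.3, 46.0], [-2.1, -42.0, 46.0]]
wrist block top [[-42.8, 1.0, 46.0], [-2.6, 1.0, 46.0], [-2.6, -40.6, 46.0], [-43.0, -41.1, 46.0]]
wrist box top [[-31.6, -43.2, 36.0], [-3.2, -43.2, 36.0], [-31.8, -102.1, 36.0]]
```

Run:
```python
from station import bot
print(bot.hand_in())
```

```text
the job is handed in; nothing more can be done
None
```

I packed the tray in the order asked and handed the job in at about 24 s of the 64 s limit, with the arm raised clear of everything. No verdict was given, so this rests on my own checks.

- **Doming block:** I gripped it, turned it square to the tray and slid it against both rims. After letting go I pressed each face home with about 8 N. The wrist camera then put its centre 21.3 mm and 21.5 mm from the rims (21 mm is ideal), and 0.001 rad off square.
- **Bur box:** I gripped it across its 30 mm sides and set it in the tray. I slid it to the far rim and then against the block until I felt contact. After letting go I pressed it toward the rim with about 5 N and toward the block with about 8 N. It did not shift further, and it stands upright.

**Final pictures:** The last views show both standing, with no visible gap at the rims or between the two. The box's near edge is parallel to the far rim to about 0.3 mm over its length.

**Disagreement between cameras:** The scene camera reads both pieces about 3 mm closer to the far rim than the wrist camera does. It shifts both by the same amount, so I took it as calibration error and relied on the contact forces.

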